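Probe a distribution unit, then pull its fuse card for inspection

ROBOT

A 6-joint arm with a two-finger parallel gripper is mounted at the origin on the work surface. World frame = base frame: x ahead of the robot, y to its left, z up, the work surface at z = 0. Lengths are in m, angles in rad, forces in N, time in s.
With the tool pointing down it reaches from about 0.325 to 1 m from the base axis. Payload 5.1 kg.
Tool frame: the origin (TCP) lies at the very end of the fingers, on their centre line; the grasp point (between the pads) lies 19 mm behind it; z points along the fingers, y is the line along which they close (so a half turn about z gives the same grasp; the last joint's range is limited). The gripper opens to 85 mm and grips with 20 to 120 N. Pads are 22 mm wide; open, the fingers measure 114 mm over their backs; the gripper's body (76 mm by 85 mm) begins 54 mm behind the grasp point. The pads swing forward as they close: fully open they stand 13 mm farther back than shut.
Start: joints at [-1.337, 0.124, 1.65, -0, 1.367, -0.083], TCP at [0.202, -0.618, 0.231] pointing down, gripper open.
Joint ranges: [-2.61, 2.61], [-1.02, 2.33], [0.03, 2.71], [-1.35, 4.49], [0.32, 2.68], [-2.91, 2.91]. Speed limits (rad/s): [2.57, 2.57, 3.14, 3.14, 3.14, 3.14].

INTERFACE

Orientations are given as a unit quaternion [x, y, z, w].
In Python, from rig import get_state, imaging, job gives the robot as it stands.
- The arm moves only by the tool apply_moves, never from a script. Its argument "deltas" is a list of rows, each an object with "linear": the shift along the tool's x, y, z scaled (see below), a list of three; "spin": the turn about the tool's z scaled (see below); "hand": the opening, from 0 (shut) to 1 (fully open). In form: [{"linear": [tx, ty, tz], "spin": spin, "hand": hand}, ...]. A call has 1 to 5 rows; each row shifts and turns the commanded pose from where the row before left it, along the tool's axes as they then stand; what a row does not reach is not made up. The controller multiplies each number of a shift by 0.02 m and each number of a turn by 0.12 rad. A row lasts 1/12 s, in which the tool goes at most 41.7 mm and 7.16 degrees, less where a joint would pass 70% of its speed; a pose out of reach is approached as far as the arm can. A call with a number of a shift or a turn outside -1 to 1 is refused whole. A call with a gripper value outside its range is refused whole. The fingers move at their own pace and stop on an object; the grip force is fixed at half the most. Time passes only in rows, so rows that do not move let the fingers close. It gives the time, the measured TCP pose, the force, the opening and the grip force at its end, in the units of the state.
- get_state(): the state, without advancing time (a new reading comes with each control period).
- imaging.capture(name): name is "scene" or "top" or "wrist"; returns a dict with "frame" (480x640x3 uint8, red, green, blue), "range_z" (480x640 float32, m along the optical axis (not along the pixel's ray), 0 where there is no reading), "vfov" (degrees; the focal length in pixels is half the picture's height over the tangent of half this angle, whatever the lens; pixels are square), "cx", "cy" (the principal point, pixels), "R" (3x3) and "t" (3): a world point X has camera coordinates R X + t; the wrist camera has in their place "mount" (4x4, takes a point from camera to tool coordinates, whose origin is the TCP and whose axes are the flange's). Camera axes: x right, y down, z forward; pixel columns grow to the right and rows downward; lengths in m; the calibration is good to about 2 mm. A picture is of the moment at which its call begins: read the wrist's pose just before it.
- job.close_job(): hands the job in; it is judged then, once.
The state is a dict: "time_s": time; "joints": joint angles; "dq": joint speeds; "effort": joint torques, N m; "eef_pos": TCP position; "eef_rot": TCP orientation; "contact_force": force on the tool from outside, world axes, zero at the start; "moment": the same for the moment, N m; "grip_width": opening from 0.0 (shut) to 1.0 (fully open); "grasp_force": force on a finger pad.
Only numpy, scipy, OpenCV 4.12 (cv2) and the standard library are available. Lean on these libraries where they do the work, as an engineer would, in place of code of your own. Each camera call takes 0.05 s, during which the arm holds its last target. There are 200 camera calls.

TASK

Check the bench distribution unit: take the hand probe from its stand and press its tip onto the middle of the round test point, then of the square one, so that each stud visibly gives, and put the probe back fully home in its stand. Then swing the cover flap up past upright so that it stays open, draw out the fuse card underneath and finish while still holding it upright and still over the middle of the black inspection mat, with its lower edge about 10 cm above the mat. Do not disturb the reel and the jar beside the unit.

Things in the scene. Friction and masses are not known exactly. Their poses are not given: they have to be found in the camera images.
- probe_grip (a point): middle of the hand probe's handle, on the axis, 98 mm above the tip. The probe stands upright, tip down, in its stand: round, 126 mm long, about 60 g; black handle 18 mm in diameter (upper 60 mm), below it a collar 32 mm in diameter, 6 mm thick, then a 14 mm steel shank tapering over the last 30 mm to a blunt 5 mm tip
- probe_tip (a point): centre of the probe's tip, on its axis, 98 mm below probe_grip; z points up along the probe
- probe: the whole hand probe; its origin is the tip
- stand_mouth (a point): mouth of the hole in the probe stand, a fixed dark steel block 60 x 60 x 70 mm high; centre of the hole at the level of the block's top, z up. The hole is round, 18 mm in diameter with a 3 mm chamfer, 65 mm deep. With the probe seated its collar rests on the block and its tip is 60 mm below this point
- tp_round_top (a point): centre of the top of the ROUND test point, a brass stud 20 mm in diameter standing 8 mm out of its 30 mm square black base on the unit's front deck; its top is 57 mm above the table. It is on the left or the right end of the deck
- tp_round (a joint): how far the round stud is pushed down, m: 0 free, 0.004 at its stop; a light spring, about 0.7 N per mm
- tp_square_top (a point): centre of the top of the SQUARE test point, a brass stud 20 x 20 mm, otherwise like the round one, at the other end of the deck
- tp_square (a joint): how far the square stud is pushed down, m: 0 free, 0.004 at its stop; same spring
- unit: grey distribution unit, fixed, 200 (x) x 190 (y) mm; origin: centre of its underside, x towards its hinge side (away from the robot). Front (x -100 to -25 mm): deck 45 mm high, test points near its two ends (x about -78, y about +-68). Rear (x -25 to +100): compartment 90 mm high under the flap, 6 mm walls, opening 113 (x) x 178 (y) mm, inner floor 40 mm above the table
- flap_hinge (a point): middle of the flap's hinge axis (unit x = +98 mm, 92 mm above the table); fixed to the unit, same axes as the unit; the hinge axis is this y
- flap_bar (a point): middle of the flap's lifting bar: round steel bar 12 mm in diameter, 84 mm long, parallel to the hinge, 158 mm from it, on 8 mm thick arms at its two ends, 32 mm in front of the flap's free edge (26 mm free gap between them); 40 mm of air under the bar down to the deck when shut. The frame turns with the flap, y along the bar
- flap (a joint): opening angle of the aluminium cover flap (126 x 188 x 4 mm, 0.12 kg), rad: 0 shut, grows as the bar rises and swings up and back over the hinge (away from the robot), 1.9 at its stop. The hinge is stiff (0.16 N m) and stays wherever it is left; may start slightly ajar (up to 0.15)
- card_center (a point): centre of the plug-in fuse card: rigid black plate with copper faces, 60 (x, along the unit's x) x 10 (y) x 70 mm (z, height), about 60 g, upright in a slot 64 x 13 mm, 32 mm deep, in the compartment floor; 38 mm stand free, top edge 12 mm below the rim. Midway across the compartment, 63 mm in front of the hinge. Pinch it across its 10 mm; it pulls straight up, loose
- card: the whole fuse card; its origin is the centre of its lower edge, 35 mm below card_center
- mat_top (a point): centre of the top of the square black rubber inspection mat, 120 x 120 x 6 mm, fixed flat on the table
- reel: bystander, to be left alone: white wire reel, a ring lying flat, 54 mm across and 30 high mm; origin at the middle of its underside
- jar: bystander, to be left alone: white jar with a yellow label, 60 mm across, 65 high mm; origin at the middle of its underside
Mind the look-alikes: they are no part of the job. Leave any yellow look-alike of the probe alone.

How it is judged:
On the way, in this order (a step that is already met when the one before it is completed fails the run):
1. the held probe's tip presses the round test point down (value of joint tp_round above 0.0012 m and distance between probe_tip and tp_round_top below 0.009 m and contact force between probe and the fingers above 0.5 N), for 0.1 s.
2. then the square one (value of joint tp_square above 0.0012 m and distance between probe_tip and tp_square_top below 0.009 m and contact force between probe and the fingers above 0.5 N), for 0.1 s.
3. the probe is home in its stand and let go (horizontal distance between probe_tip and stand_mouth below 0.006 m and z of probe_tip in the frame of stand_mouth below -0.055 m and angle between probe_tip's own z axis and vertical below 0.12 rad and contact force between probe and the fingers below 0.05 N), for 0.2 s.
4. the flap is swung up past upright, the card still in its slot (value of joint flap above 1.5 rad and distance of card_center from where it was at the start of the episode below 0.03 m), for 0.1 s.
At the end, for the whole second after the job is handed in: Probe home in its stand (tip within 6 mm of the axis, 55 mm below the mouth), released; flap open over 1.4 rad; card gripped (over 1 N) within 40 mm of the mat's centre, its centre 86 to 200 mm above the mat, upright within 0.25 rad, slower than 20 mm/s, clear of the unit (all of step 3 and value of joint flap above 1.4 rad and contact force between card and the fingers above 1 N and horizontal distance between card_center and mat_top below 0.04 m and z of card_center in the frame of mat_top between 0.086 and 0.2 m and angle between card_center's own z axis and vertical below 0.25 rad and linear speed of card below 0.02 m/s and contact force between card and unit below 0.05 N); the arm keeps its last pose, push and grip.
It fails at once if the reel or the jar is moved by more than 30 mm (distance of any of reel, jar from where it was at the start of the episode above 0.03 m).
It also fails if it takes over 72 s, if anything falls off the work surface, if the arm or the gripper's body presses on something with over 40 N, if the wrist force passes 120 N, or if a joint passes its speed limit or range.

## Working session

There is one attempt and no reset: what is moved stays moved. The work goes in short steps, Python scripts to look and compute and a tool call to move; the robot and the scene stay as the last step left them, time stands still between calls to the robot, and variables do not carry over. Pictures are saved under pics/ and viewed, at most 10 in all, crops included, and the job is handed in when it is done.

Besides the shell and the picture viewer there is one more tool, called after "Emit:" by a JSON object that holds its "fn" and its "kwargs", one argument or row to a line. apply_moves: Moves the arm, as the interface text tells. Its arguments: {"type":"object","properties":{"deltas":{"type":"array"}},"required":["deltas"]}

```bash
ls; mkdir -p pics; cat > h.py <<'E'
import numpy as np, cv2
from scipy.spatial.transform import Rotation as Ro
from rig import get_state, imaging, job
def cap(n):
    s=get_state(); c=imaging.capture(n); 
    c['f']=240/np.tan(np.radians(c['vfov'])/2)
    if 'mount' in c:
        T=np.eye(4);T[:3,:3]=Ro.from_quat(s['eef_rot']).as_matrix();T[:3,3]=s['eef_pos']
        M=T@np.array(c['mount']); c['Rw'],c['o']=M[:3,:3],M[:3,3]
    else:
        R=np.array(c['R']);c['Rw'],c['o']=R.T,-R.T@np.array(c['t'])
    return c
def ray(c,u,v):
    return c['Rw']@np.array([(u-c['cx'])/c['f'],(v-c['cy'])/c['f'],1.])
def onz(c,u,v,z):
    d=ray(c,u,v);return c['o']+d*(z-c['o'][2])/d[2]
def dep(c,u,v):
    return c['o']+ray(c,u,v)*c['range_z'][int(round(v)),int(round(u))]
def cloud(c):
    v,u=np.mgrid[0:480,0:640];z=c['range_z']
    P=np.stack([(u-c['cx'])/c['f']*z,(v-c['cy'])/c['f']*z,z],-1)@c['Rw'].T+c['o']
    P[z<=0]=np.nan
    return P
def save(c,n): cv2.imwrite('pics/'+n+'.png',c['frame'][...,::-1])
E
python3 - <<'E'
from h import *
import pickle
s=get_state();print(s)
for n in('scene','top'):
    c=cap(n);save(c,n);print(n,c['o'],c['Rw'][:,2],c['f'],c['cx'],c['cy']);pickle.dump(c,open(n+'.pkl','wb'))
E
```

```text
pics
{'time_s': 0.0, 'joints': array([-1.33656260e+00,  1.24497412e-01,  1.65168636e+00,  3.90250979e-06,
        1.36750568e+00, -8.25569701e-02]), 'dq': array([-2.27989379e-04,  1.19499517e-03, -2.28798993e-06, -1.13496428e-03,
       -1.47912807e-03, -6.96102778e-05]), 'effort': array([ 9.31154245e-04, -4.23609746e+01, -3.65448439e+01,  1.12090752e-04,
        7.02828911e-03, -2.65388735e-05]), 'eef_pos': array([ 0.20234312, -0.61705295,  0.2300507 ]), 'eef_rot': array([ 9.87481182e-01,  1.57733371e-01, -7.75274755e-05, -1.04552970e-03]), 'contact_force': array([ 0.55642472, -0.6865157 , -0.11004443]), 'moment': array([-0.0030468 ,  0.00934876,  0.02463469]), 'grasp_force': 0.0, 'grip_width': 0.9981719801651532}
scene [1.2070124  0.08509037 1.06454455] [-0.58447891 -0.08671692 -0.80676179] 580.9068520365887 313.54547773112716 235.5996845607236
top [0.36931561 0.00399054 1.02870772] [ 1.63242938e-01  3.24510134e-04 -9.86585849e-01] 579.1151981938787 327.39176380544774 235.25938559157015
```

View pics/top.png

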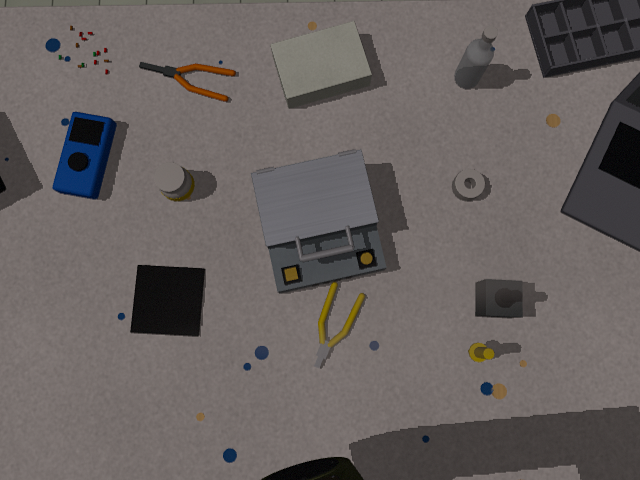

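View pics/scene.png

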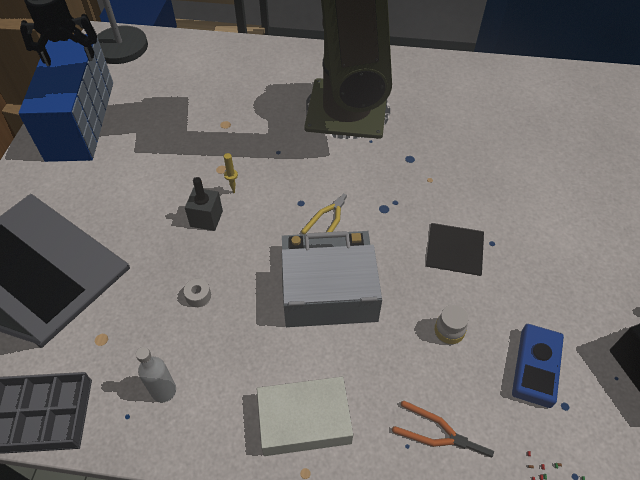

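The top view shows the square stud at (291,274), the round stud at (367,258), and the flap bar at about (326,252). The stand and black probe are at about (500,298), the mat at (168,300), the reel at (470,185), the jar at (177,183), and the yellow look-alike at (482,352). The scene view confirms this: the probe stands at (198,190), next to the yellow decoy at (230,170).

```bash
python3 - <<'E'
from h import *
import pickle
T=pickle.load(open('top.pkl','rb'));S=pickle.load(open('scene.pkl','rb'))
np.set_printoptions(precision=4,suppress=True)
for n,c in(('top',T),('scene',S)):
    P=cloud(c);hsv=cv2.cvtColor(c['frame'],cv2.COLOR_RGB2HSV)
    c['P']=P
    ok=P[...,2]
    # studs
    m=(hsv[...,0]>12)&(hsv[...,0]<32)&(hsv[...,1]>110)&(ok>.05)&(ok<.065)
    k,l,st,ce=cv2.connectedComponentsWithStats(m.astype(np.uint8))
    for i in range(1,k):
        if st[i,4]>40: print(n,'stud',ce[i],st[i,2:],onz(c,*ce[i],.057),np.nanmedian(P[l==i],0))
    print(n,'jar/reel heights')
T_=T['P']
# stand top, probe handle (top & scene)
for n,c in(('top',T),('scene',S)):
    P=c['P'];x,y,z=P[...,0],P[...,1],P[...,2]
    reg=(x>.2)&(x<.5)&(y<-.2)&(y>-.45)
    for lo,hi,nm in((.06,.074,'standtop'),(.08,.15,'handle'),(.12,.15,'handle top'),(.073,.079,'collar')):
        m=reg&(z>lo)&(z<hi)
        if m.sum(): print(n,nm,m.sum(),P[m].mean(0),P[m].min(0),P[m].max(0),'pix',np.argwhere(m).mean(0)[::-1])
# mat
g=cv2.cvtColor(T['frame'],cv2.COLOR_RGB2GRAY)
m=np.zeros_like(g);m[240:360,110:230]=(g[240:360,110:230]<60)
k,l,st,ce=cv2.connectedComponentsWithStats(m);i=1+st[1:,4].argmax()
r=cv2.minAreaRect(np.argwhere(l==i)[:,::-1].astype(np.float32));print('mat',r,onz(T,*r[0],.006),'side',r[1][0]/T['f']*1.03)
# flap surface
z=T_[...,2];reg=np.zeros_like(m,bool);reg[140:300,240:400]=1
m=reg&(z>.085)
print('flapz',np.percentile(z[m],[1,50,99]))
k,l,st,ce=cv2.connectedComponentsWithStats(m.astype(np.uint8));i=1+st[1:,4].argmax()
Q=T_[l==i];r=cv2.minAreaRect(Q[:,:2].astype(np.float32));print('flap',r,cv2.boxPoints(r))
m=reg&(z>.035)&(z<.2);k,l,st,ce=cv2.connectedComponentsWithStats(m.astype(np.uint8));i=1+st[1:,4].argmax()
r=cv2.minAreaRect(T_[l==i][:,:2].astype(np.float32));print('unit',r,cv2.boxPoints(r))
# plane fit for ajar angle
A=np.c_[Q[:,:2],np.ones(len(Q))];s=np.linalg.lstsq(A,Q[:,2],rcond=None)[0];print('plane',s)
E
```

```text
top stud [366.0323 258.2258] [ 13  13 124] [ 0.4897 -0.0603  0.057 ] [ 0.4898 -0.0601  0.0576]
top stud [290.6645 273.6774] [ 14  15 155] [0.4656 0.0672 0.057 ] [0.4651 0.0668 0.0574]
top jar/reel heights
scene stud [230.8696 176.5217] [14  8 46] [ 0.3346 -0.2374  0.057 ] [ 0.3387 -0.2344  0.0632]
scene stud [355.9365 236.6508] [ 9  8 63] [0.4675 0.0673 0.057 ] [0.4667 0.0673 0.0556]
scene stud [295.5714 239.1633] [ 8  7 49] [ 0.4917 -0.06    0.057 ] [ 0.4907 -0.0604  0.0554]
scene jar/reel heights
top standtop 1177 [ 0.4054 -0.2736  0.07  ] [ 0.3156 -0.3157  0.0601] [ 0.4505 -0.2224  0.074 ] pix [497.712  306.1172]
top handle 412 [ 0.3792 -0.2598  0.1181] [ 0.3233 -0.2918  0.08  ] [ 0.4309 -0.2292  0.1401] pix [498.8398 321.9903]
top handle top 247 [ 0.379  -0.2618  0.1307] [ 0.3233 -0.2918  0.1201] [ 0.4273 -0.2295  0.1401] pix [502.4575 321.9028]
top collar 266 [ 0.4141 -0.2788  0.0751] [ 0.3258 -0.3144  0.073 ] [ 0.4496 -0.2303  0.079 ] pix [501.4511 300.5526]
scene standtop 588 [ 0.4133 -0.2743  0.068 ] [ 0.319  -0.3156  0.06  ] [ 0.4546 -0.2238  0.074 ] pix [206.148 197.784]
sc
[... 248 characters left out ...]
llar 89 [ 0.4073 -0.2707  0.0754] [ 0.3318 -0.3017  0.0731] [ 0.4528 -0.2296  0.0788] pix [207.8989 193.764 ]
mat ((167.2743377685547, 300.11090087890625), (70.67460632324219, 68.55374908447266), 3.5763344764709473) [0.4277 0.2878 0.006 ] side 0.1257001106860416
flapz [0.0907 0.0951 0.0998]
flap ((0.5712335109710693, 0.02184867113828659), (0.16805113852024078, 0.19032543897628784), 11.50670051574707) [[ 0.4699  0.0983]
 [ 0.5079 -0.0882]
 [ 0.6726 -0.0546]
 [ 0.6346  0.1319]]
unit ((0.5544893145561218, 0.018361896276474), (0.20254865288734436, 0.19033443927764893), 11.626919746398926) [[ 0.4361  0.0912]
 [ 0.4745 -0.0953]
 [ 0.6729 -0.0544]
 [ 0.6345  0.132 ]]
plane [-0.0079 -0.0017  0.0997]
```

```bash
python3 - <<'E'
from h import *
c=cap('top');im=c['frame'][...,::-1]
a=cv2.resize(im[140:300,240:400],(480,480),interpolation=cv2.INTER_CUBIC)
c2=cap('scene')['frame'][...,::-1]
b=cv2.resize(c2[140:240,160:260],(300,300),interpolation=cv2.INTER_CUBIC)
o=np.zeros((480,780,3),np.uint8);o[:,:480]=a;o[:300,480:]=b
b=cv2.resize(im[265:325,460:560],(300,180),interpolation=cv2.INTER_CUBIC);o[300:,480:]=b
cv2.imwrite('pics/crop.png',o)
E
```

```text
(no output)
```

View pics/crop.png

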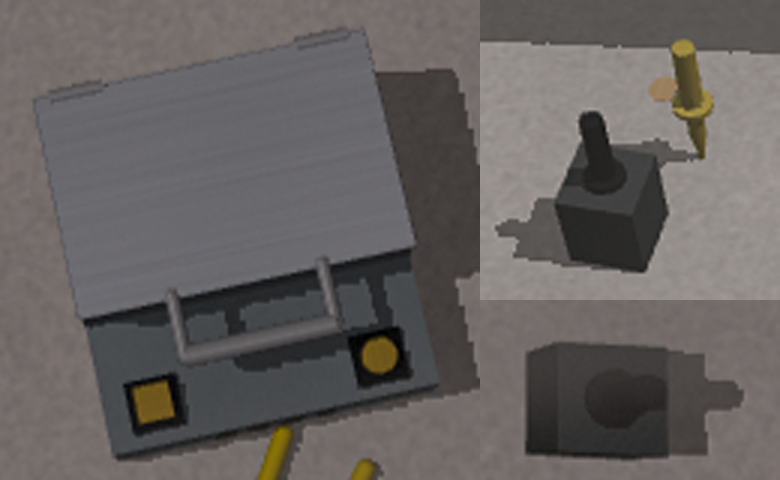

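The crop confirms the round stud is on the right and the square on the left. The flap is essentially shut, and the black probe is seated in its stand. Next I measure the probe axis and the bar.

```bash
python3 - <<'E'
from h import *
import pickle
np.set_printoptions(precision=4,suppress=True)
for n in('top','scene'):
    c=pickle.load(open(n+'.pkl','rb'));P=cloud(c);x,y,z=P[...,0],P[...,1],P[...,2]
    reg=(x>.375)&(x<.47)&(y<-.2)&(y>-.35)
    for lo,hi,nm in((.067,.072,'standtop'),(.085,.13,'handle'),(.131,.145,'handletop'),(.074,.079,'collar')):
        m=reg&(z>lo)&(z<hi)
        k,l,st,ce=cv2.connectedComponentsWithStats(m.astype(np.uint8))
        if k<2: continue
        i=1+st[1:,4].argmax();Q=P[l==i]
        print(n,nm,len(Q),Q.mean(0),Q.min(0),Q.max(0),cv2.minAreaRect(Q[:,:2].astype(np.float32)))
    reg=(x>.46)&(x<.52)&(z>.088)&(y>-.07)&(y<.08)&((x-.5545)*.98+(y-.0184)*.201<-.045)
    Q=P[reg];d=(Q[:,:2]-[.5545,.0184]);print('bar',len(Q),Q.mean(0),Q.max(0),'unit x/y range',np.percentile(d@[.9796,.2011],[2,50,98]),np.percentile(d@[-.2011,.9796],[1,99]))
    for nm,a,b in(('reel',[.55,-.3],[.68,-.15]),('jar',[.52,.2],[.68,.36])):
        m=(x>a[0])&(x<b[0])&(y>a[1])&(y<b[1])&(z>.02);Q=P[m];print(nm,Q.mean(0),Q.min(0),Q.max(0))
E
```

```text
top standtop 695 [ 0.4185 -0.2813  0.0703] [ 0.3886 -0.3157  0.0671] [ 0.4501 -0.2524  0.072 ] ((0.4188539683818817, -0.2841768264770508), (0.061644453555345535, 0.060191284865140915), 86.96035766601562)
top handle 96 [ 0.4175 -0.2773  0.1072] [ 0.4101 -0.2851  0.0851] [ 0.4271 -0.2743  0.1298] ((0.4176819920539856, -0.2790834903717041), (0.01749393716454506, 0.008441171608865261), 12.653226852416992)
top handletop 109 [ 0.4186 -0.2829  0.1362] [ 0.41   -0.2918  0.1311] [ 0.427  -0.2748  0.1401] ((0.4187585115432739, -0.283449649810791), (0.016277622431516647, 0.016728529706597328), 33.40669631958008)
top collar 127 [ 0.418  -0.2797  0.0765] [ 0.4033 -0.2993  0.0742] [ 0.4343 -0.2682  0.079 ] ((0.41843563318252563, -0.2828167676925659), (0.03120490536093712, 0.028901567682623863), 13.208364486694336)
bar 467 [0.4959 0.0065 0.0975] [0.5184 0.0543 0.1036] unit x/y range [-0.0667 -0.0605 -0.0465] [-0.0449  0.0452]
reel [ 0.6231 -0.2483  0.0301] [ 0.5967 -0.2752  0.02  ] [ 0.6502 -0.2225  0.0354]
jar [0.6302 0.2694 0.0567] [0.6051 0.244  0.0201] [0.6619 0.3006 0.0715]
scene standtop 329 
[... 370 characters left out ...]
, 21.15610694885254)
scene handletop 43 [ 0.4208 -0.2834  0.1343] [ 0.4113 -0.2918  0.1315] [ 0.4314 -0.2756  0.1382] ((0.4206565320491791, -0.283442884683609), (0.02030341699719429, 0.015014942735433578), 18.727739334106445)
scene collar 52 [ 0.4249 -0.2809  0.0758] [ 0.4079 -0.2977  0.074 ] [ 0.436  -0.2675  0.0786] ((0.42299023270606995, -0.28154921531677246), (0.026363691315054893, 0.028663525357842445), 16.938709259033203)
bar 266 [0.499  0.0069 0.0949] [0.5189 0.0521 0.103 ] unit x/y range [-0.0643 -0.0564 -0.047 ] [-0.0446  0.0445]
reel [ 0.6281 -0.2476  0.028 ] [ 0.6004 -0.2749  0.02  ] [ 0.6539 -0.2216  0.0355]
jar [0.6455 0.2721 0.0534] [0.611  0.245  0.0203] [0.6677 0.3044 0.0686]
```

Emit:
{"fn": "apply_moves", "kwargs": {
  "deltas": [
    {"linear": [0, 0, 0], "spin": 0.95, "hand": 1},
    {"linear": [0.9, -0.9, 0], "spin": 0, "hand": 1},
    {"linear": [0.9, -0.9, 0], "spin": 0, "hand": 1},
    {"linear": [0.9, -0.9, 0], "spin": 0, "hand": 1},
    {"linear": [0.9, -0.9, 0], "spin": 0, "hand": 1}
  ]
}}

```text
time_s: 0.62
eef_pos: [0.2588, -0.5316, 0.2309]
eef_rot: [0.995, 0.101, -0.0, -0.0]
contact_force: [-0.1, -0.0, 0.4]
grip_width: 1.001
grasp_force: 0.0
```

```bash
cat >> h.py <<'E'
def plan(p,yaw=None):
    s=get_state();R=Ro.from_quat(s['eef_rot']).as_matrix();e=s['eef_pos']
    y=np.degrees(np.arctan2(R[1,0],R[0,0]))
    print('t',round(s['time_s'],2),'tcp',e.round(4),'yaw',y.round(2),'tilt',R[:,2].round(3),'F',s['contact_force'].round(1),'grip',round(s['grip_width'],3),round(s['grasp_force'],1),'q6',s['joints'][5].round(2))
    if p is not None: print('units',(R.T@(np.array(p)-e)/.02).round(2), 'spin',None if yaw is None else round(np.radians((y-yaw+180)%360-180)/.12,2))
C=np.array([.5545,.0184]);UX=np.array([.9796,.2011]);UY=np.array([-.2011,.9796])
def unit(x,y,z): return np.r_[C+x*UX+y*UY,z]
E
python3 -c "
from h import *
plan([.4195,-.2835,.231],11.6)"
```

```text
t 0.62 tcp [ 0.2588 -0.5316  0.2309] yaw 11.58 tilt [-0.     0.001 -1.   ] F [-0.1 -0.   0.4] grip 1.001 0.0 q6 0.16
units [ 10.36 -10.54   0.  ] spin -0.0
```

Emit:
{"fn": "apply_moves", "kwargs": {
  "deltas": [
    {"linear": [1, -1, 0], "spin": 0, "hand": 1},
    {"linear": [1, -1, 0], "spin": 0, "hand": 1},
    {"linear": [1, -1, 0], "spin": 0, "hand": 1},
    {"linear": [1, -1, 0], "spin": 0, "hand": 1},
    {"linear": [1, -1, 0], "spin": 0, "hand": 1}
  ]
}}

```text
time_s: 1.03
eef_pos: [0.3368, -0.4132, 0.2311]
eef_rot: [0.995, 0.101, -0.0, -0.0]
contact_force: [0.5, -0.4, 0.6]
grip_width: 0.994
grasp_force: 0.0
```

Emit:
{"fn": "apply_moves", "kwargs": {
  "deltas": [
    {"linear": [1, -1, 0], "spin": 0, "hand": 1},
    {"linear": [1, -1, 0], "spin": 0, "hand": 1},
    {"linear": [1, -1, 0], "spin": 0, "hand": 1},
    {"linear": [1, -1, 0], "spin": 0, "hand": 1},
    {"linear": [1, -1, 0], "spin": 0, "hand": 1}
  ]
}}

```text
time_s: 1.45
eef_pos: [0.4145, -0.2951, 0.2312]
eef_rot: [0.995, 0.101, -0.0, -0.0]
contact_force: [0.1, -0.6, 0.0]
grip_width: 1.005
grasp_force: 0.0
```

Emit:
{"fn": "apply_moves", "kwargs": {
  "deltas": [
    {"linear": [0.36, -0.54, 0], "spin": 0, "hand": 1},
    {"linear": [0, 0, 0], "spin": 0, "hand": 1}
  ]
}}

```text
time_s: 1.62
eef_pos: [0.4197, -0.2824, 0.2312]
eef_rot: [0.995, 0.103, -0.0, -0.0]
contact_force: [-0.5, -0.3, -0.7]
grip_width: 0.997
grasp_force: 0.0
```

```bash
python3 -c "
from h import *
plan([.4195,-.2835,.089],11.6)
c=cap('wrist');save(c,'w1')
print(c['o'],c['Rw'][:,2],c['f'])
P=cloud(c);np.set_printoptions(precision=4,suppress=True)
x,y,z=P[...,0],P[...,1],P[...,2]
for lo,hi in((.085,.13),(.131,.145),(.067,.0725),(.074,.079)):
    m=(x>.38)&(x<.46)&(y<-.24)&(y>-.33)&(z>lo)&(z<hi)
    Q=P[m]
    if len(Q)>5: print(lo,len(Q),Q.mean(0),cv2.minAreaRect(Q[:,:2].astype(np.float32)),Q[:,2].max())
"
```

```text
t 1.62 tcp [ 0.4197 -0.2824  0.2312] yaw 11.82 tilt [-0.     0.001 -1.   ] F [-0.5 -0.3 -0.7] grip 0.997 0.0 q6 0.67
units [-0.02  0.06  7.11] spin 0.03
[ 0.50028522 -0.26702836  0.37423824] [-0.31315696 -0.06425955 -0.9475249 ] 398.04476164810785
0.085 416 [ 0.4269 -0.2837  0.1094] ((0.4246543347835541, -0.2839668095111847), (0.008815697394311428, 0.017844058573246002), 15.309101104736328) 0.1299370134190483
0.131 612 [ 0.4212 -0.2849  0.1361] ((0.420526921749115, -0.2850656807422638), (0.017097603529691696, 0.01715589500963688), 1.2665692567825317) 0.1385063116981605
0.067 3910 [ 0.4245 -0.2843  0.0706] ((0.4198917746543884, -0.28525006771087646), (0.060080744326114655, 0.06085411459207535), 86.28319549560547) 0.07245507585684058
0.074 645 [ 0.4251 -0.2841  0.0765] ((0.42249903082847595, -0.284810334444046), (0.026937952265143394, 0.03048522025346756), 12.306066513061523) 0.07871785717717716
```

View pics/w1.png

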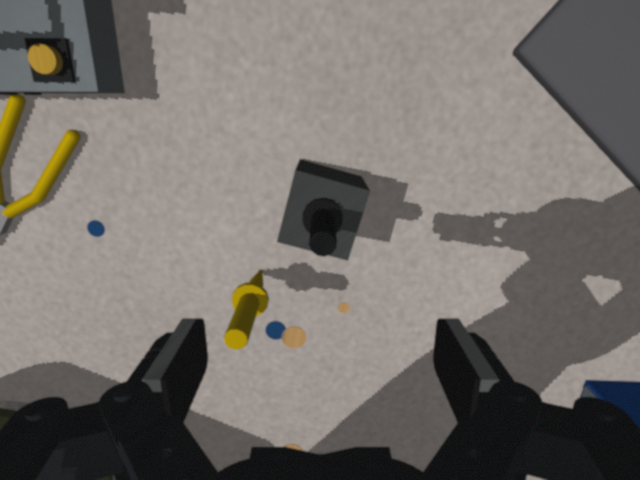

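The wrist view shows the black probe upright at (322,240), centred between the fingers, with the yellow decoy clear at (245,310). I descend and grip.

Emit:
{"fn": "apply_moves", "kwargs": {
  "deltas": [
    {"linear": [0.02, 0.1, 1], "spin": 0, "hand": 1},
    {"linear": [0, 0, 1], "spin": 0, "hand": 1},
    {"linear": [0, 0, 1], "spin": 0, "hand": 1},
    {"linear": [0, 0, 1], "spin": 0, "hand": 1},
    {"linear": [0, 0, 1], "spin": 0, "hand": 1}
  ]
}}

```text
time_s: 2.08
eef_pos: [0.419, -0.2876, 0.1304]
eef_rot: [0.995, 0.1, -0.0, 0.0]
contact_force: [-0.5, -0.2, -0.4]
grip_width: 1.001
grasp_force: 0.0
```

Emit:
{"fn": "apply_moves", "kwargs": {
  "deltas": [
    {"linear": [0, 0, 1], "spin": 0, "hand": 1},
    {"linear": [0, 0, 0.9], "spin": 0, "hand": 1},
    {"linear": [0, 0, 0.2], "spin": 0, "hand": 1},
    {"linear": [0, 0, 0], "spin": 0, "hand": 0.6},
    {"linear": [0, 0, 0], "spin": 0, "hand": 0.2}
  ]
}}

```text
time_s: 2.5
eef_pos: [0.4197, -0.2872, 0.0899]
eef_rot: [0.995, 0.101, 0.0, 0.0]
contact_force: [0.3, -0.0, 0.2]
grip_width: 0.747
grasp_force: 0.0
```

Emit:
{"fn": "apply_moves", "kwargs": {
  "deltas": [
    {"linear": [0, 0, 0], "spin": 0, "hand": 0},
    {"linear": [0, 0, 0], "spin": 0, "hand": 0},
    {"linear": [0, 0, 0], "spin": 0, "hand": 0},
    {"linear": [0, 0, 0], "spin": 0, "hand": 0},
    {"linear": [0, 0, 0], "spin": 0, "hand": 0}
  ]
}}

```text
time_s: 2.92
eef_pos: [0.4202, -0.2863, 0.0904]
eef_rot: [0.995, 0.101, 0.0, 0.0]
contact_force: [-0.7, 2.3, 3.9]
grip_width: 0.193
grasp_force: 58.2
```

```bash
python3 -c "
from h import *
plan([.4195,-.2835,.089],11.6)"
```

```text
t 2.92 tcp [ 0.4202 -0.2863  0.0904] yaw 11.63 tilt [ 0.001 -0.    -1.   ] F [-0.7  2.3  3.9] grip 0.193 58.2 q6 0.66
units [-0.01 -0.15  0.07] spin 0.0
```

Emit:
{"fn": "apply_moves", "kwargs": {
  "deltas": [
    {"linear": [0, 0, -0.5], "spin": 0, "hand": 0},
    {"linear": [0, 0, -1], "spin": 0, "hand": 0},
    {"linear": [0, 0, -1], "spin": 0, "hand": 0},
    {"linear": [0, 0, -1], "spin": 0, "hand": 0},
    {"linear": [0, 0, -1], "spin": 0, "hand": 0}
  ]
}}

```text
time_s: 3.33
eef_pos: [0.4197, -0.2863, 0.1807]
eef_rot: [0.995, 0.101, 0.0, 0.0]
contact_force: [0.1, 0.8, -0.4]
grip_width: 0.193
grasp_force: 58.3
```

```bash
python3 -c "
from h import *
plan([.4903,-.0602,.1374],11.6)
c=cap('wrist');save(c,'w2')"
```

```text
t 3.33 tcp [ 0.4197 -0.2863  0.1807] yaw 11.63 tilt [ 0.    -0.001 -1.   ] F [ 0.1  0.8 -0.4] grip 0.193 58.3 q6 0.66
units [  5.74 -10.36   2.16] spin 0.0
```

View pics/w2.png

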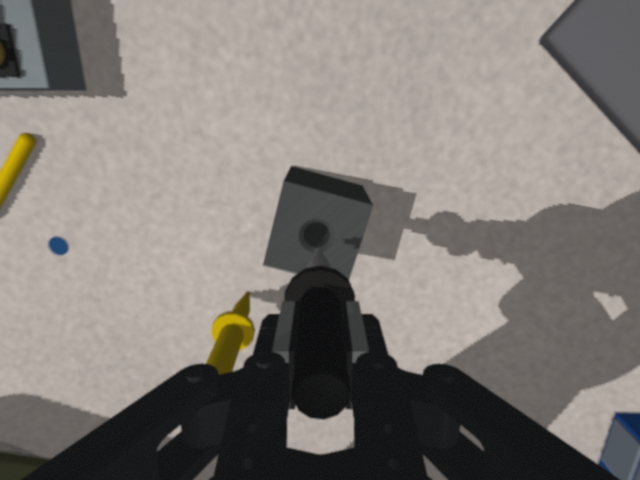

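The probe is held upright; its tip shows at about (319,250) and the empty stand hole at (315,234). I check the tip offset and the hole position, then move on.

```bash
python3 -c "
from h import *
c=cap('wrist')
g=cv2.cvtColor(c['frame'],cv2.COLOR_RGB2GRAY).astype(int)
print(g[236:270:2,319]);print(g[250,308:332])
print('hole',onz(c,315,234,.07),'tip248',onz(c,319,248,.1003),onz(c,319,252,.1003))
"
```

```text
[36 41 42 41 48 61 63 60 59 59 61 61 63 62 60 29 15]
[57 59 57 56 58 59 67 74 75 70 65 60 59 59 63 70 74 73 75 75 75 74 73 72]
hole [ 0.42176971 -0.28646026  0.07      ] tip248 [ 0.42280765 -0.28891194  0.1003    ] [ 0.42026799 -0.2894285   0.1003    ]
```

Emit:
{"fn": "apply_moves", "kwargs": {
  "deltas": [
    {"linear": [0.55, -1, 0], "spin": 0, "hand": 0},
    {"linear": [0.55, -1, 0], "spin": 0, "hand": 0},
    {"linear": [0.55, -1, 0], "spin": 0, "hand": 0},
    {"linear": [0.55, -1, 0], "spin": 0, "hand": 0},
    {"linear": [0.55, -1, 0], "spin": 0, "hand": 0}
  ]
}}

```text
time_s: 3.85
eef_pos: [0.4531, -0.1761, 0.1782]
eef_rot: [0.995, 0.101, -0.001, -0.0]
contact_force: [0.3, -0.4, -0.7]
grip_width: 0.19
grasp_force: 58.4
```

Emit:
{"fn": "apply_moves", "kwargs": {
  "deltas": [
    {"linear": [0.55, -1, 0], "spin": 0, "hand": 0},
    {"linear": [0.55, -1, 0], "spin": 0, "hand": 0},
    {"linear": [0.55, -1, 0], "spin": 0, "hand": 0},
    {"linear": [0.55, -1, 0], "spin": 0, "hand": 0},
    {"linear": [0.55, -1, 0], "spin": 0, "hand": 0}
  ]
}}

```text
time_s: 4.27
eef_pos: [0.4869, -0.067, 0.1782]
eef_rot: [0.995, 0.101, -0.001, -0.0]
contact_force: [-0.7, -1.1, -0.2]
grip_width: 0.19
grasp_force: 58.4
```

Emit:
{"fn": "apply_moves", "kwargs": {
  "deltas": [
    {"linear": [0.24, -0.36, 0.5], "spin": 0, "hand": 0},
    {"linear": [0, 0, 0.5], "spin": 0, "hand": 0},
    {"linear": [0, 0, 0], "spin": 0, "hand": 0}
  ]
}}

```text
time_s: 4.52
eef_pos: [0.4883, -0.0599, 0.1555]
eef_rot: [0.995, 0.102, -0.003, -0.001]
contact_force: [-0.3, 0.2, -0.9]
grip_width: 0.194
grasp_force: 58.4
```

```bash
python3 -c "
from h import *
plan([.4903,-.0602,.1374],11.6)
c=cap('wrist')
hsv=cv2.cvtColor(c['frame'],cv2.COLOR_RGB2HSV);P=cloud(c)
m=((hsv[...,0]>12)&(hsv[...,0]<32)&(hsv[...,1]>110)&(P[...,2]>.045)&(P[...,2]<.07)).astype(np.uint8)
k,l,st,ce=cv2.connectedComponentsWithStats(m)
for i in range(1,k):
    if st[i,4]>60: print(st[i],onz(c,*ce[i],.057),np.nanmedian(P[l==i],0), onz(c,st[i,0]+st[i,2]/2,st[i,1],.057))
i=np.eye(3);t=get_state()['eef_pos']-[0,0,.0804]
d=(t-c['o'])@c['Rw'];u,v=d[0]/d[2]*c['f']+c['cx'],d[1]/d[2]*c['f']+c['cy'];print('expected tip',u,v)
o=c['frame'][...,::-1][int(v)-60:int(v)+60,int(u)-80:int(u)+80];cv2.imwrite('pics/w3.png',cv2.resize(o,(640,480)))"
```

```text
t 4.52 tcp [ 0.4883 -0.0599  0.1555] yaw 11.68 tilt [-0.006  0.001 -1.   ] F [-0.3  0.2 -0.9] grip 0.194 58.4 q6 1.14
units [0.1  0.04 0.9 ] spin 0.01
[ 99 217  43  34 817] [0.46486754 0.06712425 0.057     ] [0.4639554  0.06865104 0.05730441] [0.47885758 0.06508944 0.057     ]
[305 219  34  34 886] [ 0.49245472 -0.06100485  0.057     ] [ 0.49237234 -0.06094571  0.05717672] [ 0.50309547 -0.05914785  0.057     ]
expected tip 319.25911165472434 251.06142746241628
```

View pics/w3.png

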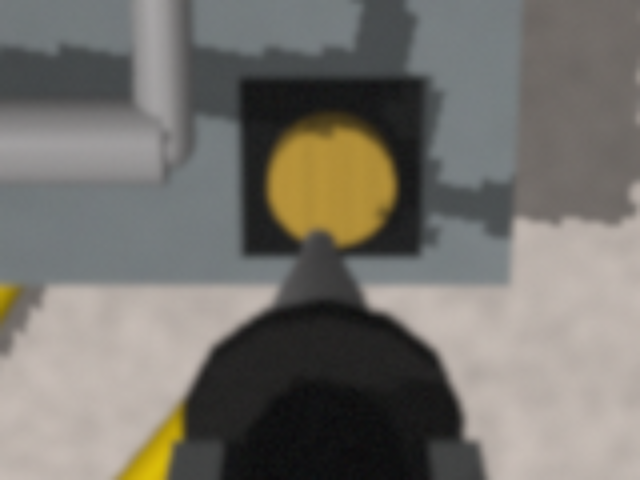

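The crop shows the tip at crop pixel (320,235), in line with the round stud centred at (332,182). I nudge 3 mm forward and press.

Emit:
{"fn": "apply_moves", "kwargs": {
  "deltas": [
    {"linear": [0.15, 0.05, 0.3], "spin": 0, "hand": 0},
    {"linear": [0, 0, 0.3], "spin": 0, "hand": 0},
    {"linear": [0, 0, 0.15], "spin": 0, "hand": 0},
    {"linear": [0, 0, 0], "spin": 0, "hand": 0}
  ]
}}

```text
time_s: 4.9
eef_pos: [0.4929, -0.061, 0.1431]
eef_rot: [0.995, 0.101, -0.001, -0.0]
contact_force: [-0.5, -0.1, -2.0]
grip_width: 0.195
grasp_force: 58.4
```

```bash
python3 -c "
from h import *
plan([.4913,-.0605,.1374],11.6)"
```

```text
t 4.9 tcp [ 0.4929 -0.061   0.1431] yaw 11.56 tilt [-0.002  0.    -1.   ] F [-0.5 -0.1 -2. ] grip 0.195 58.4 q6 1.14
units [-0.07 -0.04  0.29] spin -0.01
```

Emit:
{"fn": "apply_moves", "kwargs": {
  "deltas": [
    {"linear": [-0.05, 0, 0.25], "spin": 0, "hand": 0},
    {"linear": [0, 0, 0.15], "spin": 0, "hand": 0},
    {"linear": [0, 0, 0], "spin": 0, "hand": 0},
    {"linear": [0, 0, 0], "spin": 0, "hand": 0}
  ]
}}

```text
time_s: 5.23
eef_pos: [0.4926, -0.0609, 0.1363]
eef_rot: [0.995, 0.101, -0.0, 0.0]
contact_force: [-0.3, -0.2, 0.4]
grip_width: 0.194
grasp_force: 58.4
```

```bash
python3 -c "
from h import *
plan([.4913,-.0605,.1374],11.6)"
```

```text
t 5.23 tcp [ 0.4926 -0.0609  0.1363] yaw 11.62 tilt [-0. -0. -1.] F [-0.3 -0.2  0.4] grip 0.194 58.4 q6 1.14
units [-0.06 -0.03 -0.05] spin 0.0
```

Emit:
{"fn": "apply_moves", "kwargs": {
  "deltas": [
    {"linear": [0, 0, 0.1], "spin": 0, "hand": 0},
    {"linear": [0, 0, 0], "spin": 0, "hand": 0},
    {"linear": [0, 0, 0], "spin": 0, "hand": 0}
  ]
}}

```text
time_s: 5.48
eef_pos: [0.4929, -0.0608, 0.1347]
eef_rot: [0.995, 0.101, 0.0, 0.0]
contact_force: [-1.5, 0.8, 1.9]
grip_width: 0.195
grasp_force: 58.4
```

```bash
python3 -c "
from h import *
import time
plan([.4913,-.0605,.1374],11.6)
c=cap('wrist');
F=[]
for i in range(5): cap('wrist');s=get_state();F.append(np.r_[s['contact_force'],s['eef_pos'][2]])
print(np.array(F).round(4))
o=c['frame'][...,::-1][190:310,240:400];cv2.imwrite('pics/w4.png',cv2.resize(o,(640,480)))"
```

```text
t 5.48 tcp [ 0.4929 -0.0608  0.1347] yaw 11.62 tilt [ 0.001 -0.    -1.   ] F [-1.5  0.8  1.9] grip 0.195 58.4 q6 1.14
units [-0.08 -0.03 -0.13] spin 0.0
[[-0.0488 -0.5063  1.0505  0.1347]
 [-0.5711 -1.5068  1.01    0.1347]
 [ 0.5487 -0.1341  1.3444  0.1346]
 [ 0.9103 -0.0523  1.208   0.1346]
 [ 0.1864 -0.0941  1.7259  0.1345]]
```

View pics/w4.png

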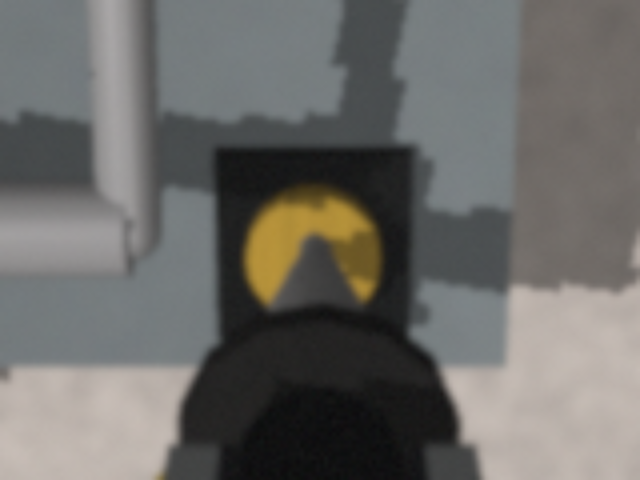

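The tip sits on the middle of the round stud at (315,240), and the force has risen by about 2 N, so the stud is pressed roughly 2.7 mm. I press slightly more, lift, and move to the square one.

Emit:
{"fn": "apply_moves", "kwargs": {
  "deltas": [
    {"linear": [0, 0, 0.03], "spin": 0, "hand": 0},
    {"linear": [0, 0, 0], "spin": 0, "hand": 0},
    {"linear": [0, 0, -0.75], "spin": 0, "hand": 0},
    {"linear": [0, 0, -1], "spin": 0, "hand": 0},
    {"linear": [0.08, -0.5, 0], "spin": 0, "hand": 0}
  ]
}}

```text
time_s: 6.2
eef_pos: [0.4942, -0.0516, 0.1721]
eef_rot: [0.995, 0.1, 0.003, 0.001]
contact_force: [0.7, -0.1, 0.8]
grip_width: 0.197
grasp_force: 58.4
```

Emit:
{"fn": "apply_moves", "kwargs": {
  "deltas": [
    {"linear": [0, -1, 0], "spin": 0, "hand": 0},
    {"linear": [0, -1, 0], "spin": 0, "hand": 0},
    {"linear": [0, -1, 0], "spin": 0, "hand": 0},
    {"linear": [0, -1, 0], "spin": 0, "hand": 0},
    {"linear": [0, -1, 0], "spin": 0, "hand": 0}
  ]
}}

```text
time_s: 6.62
eef_pos: [0.471, 0.0489, 0.1674]
eef_rot: [0.995, 0.101, -0.001, -0.0]
contact_force: [0.2, -0.5, -0.3]
grip_width: 0.192
grasp_force: 58.4
```

Emit:
{"fn": "apply_moves", "kwargs": {
  "deltas": [
    {"linear": [0, -0.95, 0], "spin": 0, "hand": 0},
    {"linear": [0, 0, 0.5], "spin": 0, "hand": 0},
    {"linear": [0, 0, 0.5], "spin": 0, "hand": 0},
    {"linear": [0, 0, 0.3], "spin": 0, "hand": 0},
    {"linear": [0, 0, 0], "spin": 0, "hand": 0}
  ]
}}

```text
time_s: 7.03
eef_pos: [0.4665, 0.0654, 0.1396]
eef_rot: [0.995, 0.101, -0.003, -0.0]
contact_force: [0.0, -0.2, -1.1]
grip_width: 0.197
grasp_force: 58.5
```

```bash
python3 -c "
from h import *
plan([.4684,.0667,.1347],11.6)
c=cap('wrist')
hsv=cv2.cvtColor(c['frame'],cv2.COLOR_RGB2HSV);P=cloud(c)
m=((hsv[...,0]>12)&(hsv[...,0]<32)&(hsv[...,1]>110)&(P[...,2]>.045)&(P[...,2]<.07)).astype(np.uint8)
k,l,st,ce=cv2.connectedComponentsWithStats(m)
for i in range(1,k):
    if st[i,4]>60: print(st[i],ce[i],onz(c,*ce[i],.057),np.nanmedian(P[l==i],0))
o=c['frame'][...,::-1][190:310,240:400];cv2.imwrite('pics/w5.png',cv2.resize(o,(640,480)))"
```

```text
t 7.03 tcp [0.4665 0.0654 0.1396] yaw 11.58 tilt [-0.005 -0.    -1.   ] F [ 0.  -0.2 -1.1] grip 0.197 58.5 q6 1.39
units [ 0.11 -0.04  0.25] spin -0.0
[ 299  230   36   36 1041] [316.01633045 244.9932757 ] [0.46914508 0.06726753 0.057     ] [0.46963053 0.06837091 0.0571808 ]
[511 237  39  31 551] [534.22323049 255.46642468] [ 0.48893194 -0.06350983  0.057     ] [ 0.48768151 -0.06437063  0.05723251]
```

View pics/w5.png

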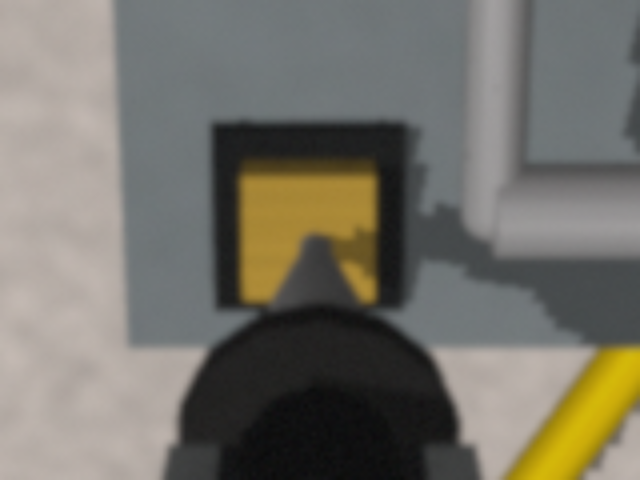

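The tip is at (317,238) over the square stud, whose middle is at (308,235), so it is about 1 mm off. I correct that and press.

Emit:
{"fn": "apply_moves", "kwargs": {
  "deltas": [
    {"linear": [0.03, -0.07, 0.13], "spin": 0, "hand": 0},
    {"linear": [0, 0, 0.1], "spin": 0, "hand": 0},
    {"linear": [0, 0, 0.03], "spin": 0, "hand": 0},
    {"linear": [0, 0, 0], "spin": 0, "hand": 0},
    {"linear": [0, 0, 0], "spin": 0, "hand": 0}
  ]
}}

```text
time_s: 7.5
eef_pos: [0.4687, 0.0672, 0.1378]
eef_rot: [0.995, 0.101, 0.0, 0.0]
contact_force: [-0.3, 0.1, -0.2]
grip_width: 0.198
grasp_force: 58.5
```

```bash
python3 -c "
from h import *
plan([.4684,.0667,.1347],11.6)
F=[]
for i in range(6): cap('wrist');s=get_state();F.append(np.r_[s['contact_force'],s['eef_pos']])
print(np.array(F).round(4), np.mean(F,0).round(4))"
```

```text
t 7.5 tcp [0.4687 0.0672 0.1378] yaw 11.6 tilt [ 0.  0. -1.] F [-0.3  0.1 -0.2] grip 0.198 58.5 q6 1.4
units [-0.02  0.02  0.15] spin 0.0
[[-0.0898 -0.3644 -1.2723  0.4688  0.0673  0.1378]
 [ 0.198  -0.164  -0.4028  0.4687  0.0673  0.1378]
 [ 0.0628  0.5058  0.2396  0.4687  0.0673  0.1378]
 [-0.2484  0.2999 -0.5483  0.4687  0.0674  0.1377]
 [-0.346   0.8476 -0.2629  0.4687  0.0674  0.1377]
 [ 0.416  -0.4496 -0.7017  0.4686  0.0674  0.1377]] [-0.0012  0.1126 -0.4914  0.4687  0.0673  0.1378]
```

Still just at the surface: the force is at its free-air baseline. I go 3.5 mm lower.

Emit:
{"fn": "apply_moves", "kwargs": {
  "deltas": [
    {"linear": [0, 0, 0.1], "spin": 0, "hand": 0},
    {"linear": [0, 0, 0.075], "spin": 0, "hand": 0},
    {"linear": [0, 0, 0], "spin": 0, "hand": 0},
    {"linear": [0, 0, 0], "spin": 0, "hand": 0},
    {"linear": [0, 0, 0], "spin": 0, "hand": 0}
  ]
}}

```text
time_s: 8.22
eef_pos: [0.4688, 0.0674, 0.1343]
eef_rot: [0.995, 0.101, 0.0, -0.0]
contact_force: [-0.0, -0.8, 1.0]
grip_width: 0.2
grasp_force: 58.5
```

```bash
python3 -c "
from h import *
F=[]
for i in range(6): cap('wrist');s=get_state();F.append(np.r_[s['contact_force'],s['eef_pos']])
print(np.mean(F,0).round(4));plan([.4204,-.2865,.18],11.6)"
```

```text
[ 0.5023 -0.1969  1.6384  0.4688  0.0674  0.1343]
t 8.52 tcp [0.4687 0.0674 0.1342] yaw 11.62 tilt [ 0.  0. -1.] F [ 0.4 -0.1  1.9] grip 0.193 58.5 q6 1.4
units [-5.93 16.84 -2.29] spin 0.0
```

Emit:
{"fn": "apply_moves", "kwargs": {
  "deltas": [
    {"linear": [0, 0, -0.6], "spin": 0, "hand": 0},
    {"linear": [0, 0, -1], "spin": 0, "hand": 0},
    {"linear": [0, 0, -1], "spin": 0, "hand": 0},
    {"linear": [-0.5, 0.6, 0], "spin": 0, "hand": 0},
    {"linear": [-0.5, 1, 0], "spin": 0, "hand": 0}
  ]
}}

```text
time_s: 8.93
eef_pos: [0.456, 0.0326, 0.1883]
eef_rot: [0.995, 0.103, 0.001, -0.0]
contact_force: [0.6, 0.0, -0.1]
grip_width: 0.195
grasp_force: 58.5
```

Emit:
{"fn": "apply_moves", "kwargs": {
  "deltas": [
    {"linear": [-0.4, 1, 0], "spin": 0, "hand": 0},
    {"linear": [-0.4, 1, 0], "spin": 0, "hand": 0},
    {"linear": [-0.4, 1, 0], "spin": 0, "hand": 0},
    {"linear": [-0.4, 1, 0], "spin": 0, "hand": 0},
    {"linear": [-0.4, 1, 0], "spin": 0, "hand": 0}
  ]
}}

```text
time_s: 9.35
eef_pos: [0.4357, -0.0748, 0.1864]
eef_rot: [0.995, 0.101, -0.0, -0.0]
contact_force: [-0.4, 0.1, -0.8]
grip_width: 0.195
grasp_force: 58.5
```

Emit:
{"fn": "apply_moves", "kwargs": {
  "deltas": [
    {"linear": [-0.3, 1, 0], "spin": 0, "hand": 0},
    {"linear": [-0.3, 1, 0], "spin": 0, "hand": 0},
    {"linear": [-0.3, 1, 0], "spin": 0, "hand": 0},
    {"linear": [-0.3, 1, 0], "spin": 0, "hand": 0},
    {"linear": [-0.3, 1, 0], "spin": 0, "hand": 0}
  ]
}}

```text
time_s: 9.77
eef_pos: [0.4266, -0.1788, 0.1864]
eef_rot: [0.995, 0.101, -0.0, -0.0]
contact_force: [0.1, 0.6, -0.2]
grip_width: 0.196
grasp_force: 58.5
```

Emit:
{"fn": "apply_moves", "kwargs": {
  "deltas": [
    {"linear": [-0.3, 1, 0], "spin": 0, "hand": 0},
    {"linear": [-0.3, 1, 0], "spin": 0, "hand": 0},
    {"linear": [-0.3, 1, 0], "spin": 0, "hand": 0},
    {"linear": [-0.2, 1, 0], "spin": 0, "hand": 0},
    {"linear": [0, 0, 0], "spin": 0, "hand": 0}
  ]
}}

```text
time_s: 10.18
eef_pos: [0.4213, -0.2633, 0.1865]
eef_rot: [0.995, 0.1, -0.0, 0.0]
contact_force: [-0.9, 0.3, -0.9]
grip_width: 0.194
grasp_force: 58.5
```

```bash
python3 -c "
from h import *
plan([.4204,-.2865,.0904],11.6)
c=cap('wrist');g=cv2.cvtColor(c['frame'],cv2.COLOR_RGB2GRAY);s=get_state()
t=s['eef_pos']-[0,0,.0804]
d=(t-c['o'])@c['Rw'];print('exp tip',d[:2]/d[2]*c['f']+[c['cx'],c['cy']])
h=np.array([.4204,-.2865,.07]);d=(h-c['o'])@c['Rw'];u,v=d[:2]/d[2]*c['f']+[c['cx'],c['cy']];print('exp hole',u,v)
u,v=int(u),int(v)
m=np.zeros_like(g);w=g[v-25:v+25,u-25:u+25];m[v-25:v+25,u-25:u+25]=w<46
k,l,st,ce=cv2.connectedComponentsWithStats(m)
for i in range(1,k):
    if st[i,4]>30: print(st[i],ce[i],onz(c,*ce[i],.07))
cv2.imwrite('pics/w6.png',cv2.resize(c['frame'][...,::-1][190:310,240:400],(640,480)))
"
```

```text
t 10.18 tcp [ 0.4213 -0.2633  0.1865] yaw 11.46 tilt [-0.    -0.001 -1.   ] F [-0.9  0.3 -0.9] grip 0.194 58.5 q6 0.7
units [-0.27  1.12  4.81] spin -0.02
exp tip [315.53468285 250.89569698]
exp hole 350.9036338647042 240.77830466935538
[334 228  24  24 441] [345.76643991 239.20861678] [ 0.42081516 -0.28278614  0.07      ]
[359 235   8  11  49] [362.69387755 238.85714286] [ 0.42335457 -0.29413413  0.07      ]
```

View pics/w6.png

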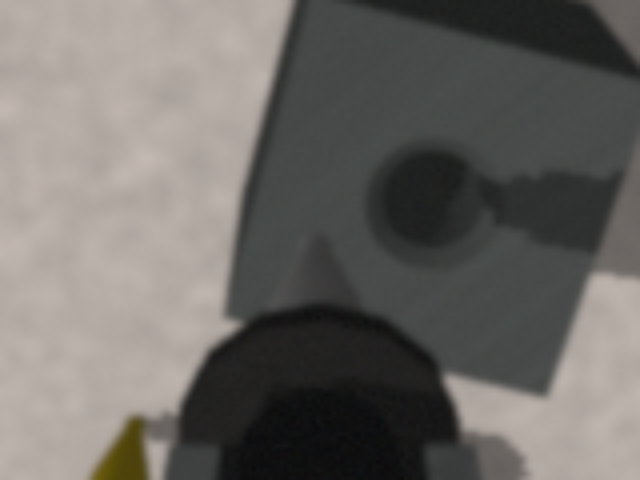

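The hole is at crop (430,202) and the tip at (319,240), so about 20 mm more is needed in y. The arm was still settling in that frame, so I move and measure again at rest.

Emit:
{"fn": "apply_moves", "kwargs": {
  "deltas": [
    {"linear": [-0.1, 0.8, 0.4], "spin": 0, "hand": 0},
    {"linear": [-0.1, 0.25, 0.2], "spin": 0, "hand": 0},
    {"linear": [0, 0, 0], "spin": 0, "hand": 0},
    {"linear": [0, 0, 0], "spin": 0, "hand": 0},
    {"linear": [0, 0, 0], "spin": 0, "hand": 0}
  ]
}}

```text
time_s: 10.65
eef_pos: [0.422, -0.2814, 0.1742]
eef_rot: [0.995, 0.101, -0.0, -0.0]
contact_force: [-0.2, -1.1, 0.4]
grip_width: 0.196
grasp_force: 58.6
```

```bash
python3 -c "
from h import *
plan([.4204,-.2865,.0904],11.6)
s=get_state();c=cap('wrist');g=cv2.cvtColor(c['frame'],cv2.COLOR_RGB2GRAY)
R=Ro.from_quat(s['eef_rot']).as_matrix()
def pr(p): d=(p-c['o'])@c['Rw'];return d[:2]/d[2]*c['f']+[c['cx'],c['cy']]
t=s['eef_pos'];print('tip',pr(t-[0,0,.0804]))
ax=t+R[:,2]*(t[2]-.07);print('axis@.07',pr(ax))
u,v=pr(ax).astype(int)
b=cv2.GaussianBlur(g,(3,3),0);m=np.zeros_like(g);m[v-25:v+8,u-25:u+25]=(b<46)[v-25:v+8,u-25:u+25]
k,l,st,ce=cv2.connectedComponentsWithStats(m)
for i in range(1,k):
    if st[i,4]>30: h=onz(c,*ce[i],.07);print(st[i],ce[i],h,'units',R.T@(h-ax)/.02)
P=cloud(c);m=(P[...,2]>.067)&(P[...,2]<.0725)&(abs(P[...,0]-.42)<.05)&(abs(P[...,1]+.284)<.05)
r=cv2.minAreaRect(P[m][:,:2].astype(np.float32));print('stand',r)
cv2.imwrite('pics/w7.png',cv2.resize(c['frame'][...,::-1][190:310,240:400],(640,480)))
"
```

```text
t 10.65 tcp [ 0.422  -0.2814  0.1742] yaw 11.65 tilt [-0.  0. -1.] F [-0.2 -1.1  0.4] grip 0.196 58.6 q6 0.67
units [-0.13  0.24  4.19] spin 0.01
tip [318.09787274 251.56714176]
axis@.07 [318.21677875 239.055252  ]
[309 229  25  18 379] [321.16886544 238.34036939] [ 0.42283454 -0.28311586  0.07      ] units [ 2.45092030e-02  9.66044595e-02 -4.71103008e-05]
stand ((0.4200593829154968, -0.2851937413215637), (0.060051895678043365, 0.06070719659328461), 86.36058807373047)
```

View pics/w7.png

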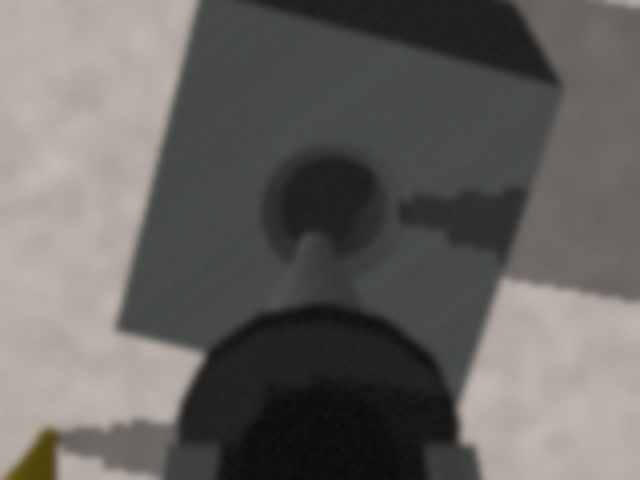

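The tip at (316,238) is aligned to within 2–4 mm of the hole, whose chamfer circle is centred at (328,210). I correct by tx −0.13, ty +0.15 and insert, watching the force.

Emit:
{"fn": "apply_moves", "kwargs": {
  "deltas": [
    {"linear": [-0.13, 0.15, 0], "spin": 0, "hand": 0},
    {"linear": [0, 0, 0.6], "spin": 0, "hand": 0},
    {"linear": [0, 0, 0.6], "spin": 0, "hand": 0},
    {"linear": [0, 0, 0.5], "spin": 0, "hand": 0},
    {"linear": [0, 0, 0], "spin": 0, "hand": 0}
  ]
}}

```text
time_s: 11.12
eef_pos: [0.4182, -0.284, 0.136]
eef_rot: [0.995, 0.101, -0.002, -0.002]
contact_force: [-0.2, -0.4, -1.0]
grip_width: 0.197
grasp_force: 58.6
```

Emit:
{"fn": "apply_moves", "kwargs": {
  "deltas": [
    {"linear": [0, 0, 0.5], "spin": 0, "hand": 0},
    {"linear": [0, 0, 0.3], "spin": 0, "hand": 0},
    {"linear": [0, 0, 0], "spin": 0, "hand": 0}
  ]
}}

```text
time_s: 11.37
eef_pos: [0.4192, -0.2849, 0.122]
eef_rot: [0.995, 0.101, -0.001, -0.001]
contact_force: [-0.9, -0.9, -0.8]
grip_width: 0.195
grasp_force: 58.6
```

```bash
python3 -c "
from h import *
plan([.4202,-.2860,.0904],11.6)
print(get_state()['moment'])"
```

```text
t 11.37 tcp [ 0.4192 -0.2849  0.122 ] yaw 11.62 tilt [-0.002  0.002 -1.   ] F [-0.9 -0.9 -0.8] grip 0.195 58.6 q6 0.67
units [0.04 0.07 1.58] spin 0.0
[-0.00140057  0.01216901 -0.02759945]
```

Emit:
{"fn": "apply_moves", "kwargs": {
  "deltas": [
    {"linear": [0.02, 0.05, 0.4], "spin": 0, "hand": 0},
    {"linear": [0, 0, 0.4], "spin": 0, "hand": 0},
    {"linear": [0, 0, 0.3], "spin": 0, "hand": 0},
    {"linear": [0, 0, 0], "spin": 0, "hand": 0},
    {"linear": [0, 0, 0], "spin": 0, "hand": 0}
  ]
}}

```text
time_s: 11.78
eef_pos: [0.4204, -0.2864, 0.1014]
eef_rot: [0.995, 0.101, -0.0, -0.0]
contact_force: [0.2, 1.1, -0.8]
grip_width: 0.192
grasp_force: 58.5
```

```bash
python3 -c "
from h import *
plan([.4202,-.2860,.0904],11.6)
print(get_state()['moment'])"
```

```text
t 11.78 tcp [ 0.4204 -0.2864  0.1014] yaw 11.62 tilt [-0.001  0.    -1.   ] F [ 0.2  1.1 -0.8] grip 0.192 58.5 q6 0.66
units [-0.01 -0.02  0.55] spin 0.0
[ 0.34776288  0.13717159 -0.03985238]
```

Emit:
{"fn": "apply_moves", "kwargs": {
  "deltas": [
    {"linear": [0, -0.04, 0.3], "spin": 0, "hand": 0},
    {"linear": [0, 0, 0.22], "spin": 0, "hand": 0},
    {"linear": [0, 0, 0.03], "spin": 0, "hand": 0},
    {"linear": [0, 0, 0], "spin": 0, "hand": 0},
    {"linear": [0, 0, 0], "spin": 0, "hand": 0}
  ]
}}

```text
time_s: 12.2
eef_pos: [0.4206, -0.286, 0.0911]
eef_rot: [0.995, 0.101, 0.0, 0.0]
contact_force: [-0.2, -0.2, -0.7]
grip_width: 0.197
grasp_force: 58.9
```

```bash
python3 -c "
from h import *
plan([.4202,-.2860,.0904],11.6)
print(get_state()['moment'])"
```

```text
t 12.2 tcp [ 0.4206 -0.286   0.0911] yaw 11.62 tilt [ 0.    -0.001 -1.   ] F [-0.2 -0.2 -0.7] grip 0.197 58.9 q6 0.67
units [-0.02 -0.    0.04] spin 0.0
[ 0.02768429 -0.01579485  0.05781068]
```

Essentially seated. I release so the last 0.7 mm drops home, then lift clear and measure the handle-top height.

Emit:
{"fn": "apply_moves", "kwargs": {
  "deltas": [
    {"linear": [0, 0, 0.03], "spin": 0, "hand": 0},
    {"linear": [0, 0, 0], "spin": 0, "hand": 0.4},
    {"linear": [0, 0, 0], "spin": 0, "hand": 0.8},
    {"linear": [0, 0, 0], "spin": 0, "hand": 0.8},
    {"linear": [0, 0, 0], "spin": 0, "hand": 0.8}
  ]
}}

```text
time_s: 12.62
eef_pos: [0.4206, -0.2858, 0.0906]
eef_rot: [0.995, 0.101, 0.0, 0.0]
contact_force: [-0.3, -0.5, -0.3]
grip_width: 0.755
grasp_force: 0.0
```

Emit:
{"fn": "apply_moves", "kwargs": {
  "deltas": [
    {"linear": [0, 0, 0], "spin": 0, "hand": 0.8},
    {"linear": [0, 0, -0.6], "spin": 0, "hand": 0.8},
    {"linear": [0, 0, -1], "spin": 0, "hand": 0.8},
    {"linear": [0, 0, -1], "spin": 0, "hand": 0.8},
    {"linear": [0, 0, -1], "spin": 0, "hand": 0.8}
  ]
}}

```text
time_s: 13.03
eef_pos: [0.4204, -0.2857, 0.164]
eef_rot: [0.995, 0.101, 0.0, 0.0]
contact_force: [0.9, 1.1, 0.0]
grip_width: 0.798
grasp_force: 0.0
```

Emit:
{"fn": "apply_moves", "kwargs": {
  "deltas": [
    {"linear": [0, 0, -1], "spin": 0, "hand": 0.6},
    {"linear": [0, 0, -1], "spin": 0, "hand": 0.4},
    {"linear": [0, 0, -1], "spin": 0, "hand": 0.4},
    {"linear": [0, 0, 0], "spin": 0, "hand": 0.4}
  ]
}}

```text
time_s: 13.37
eef_pos: [0.4225, -0.2874, 0.2287]
eef_rot: [0.995, 0.101, 0.003, 0.003]
contact_force: [0.8, -1.3, 0.1]
grip_width: 0.403
grasp_force: 0.0
```

```bash
python3 -c "
from h import *
np.set_printoptions(precision=4,suppress=True)
plan(np.r_[unit(-.060,0,.23)],11.6-90)
for n in('top','wrist'):
    c=cap(n);P=cloud(c);x,y,z=P[...,0],P[...,1],P[...,2]
    for lo,hi in((.131,.15),(.074,.08)):
        m=(x>.39)&(x<.45)&(y<-.25)&(y>-.32)&(z>lo)&(z<hi);Q=P[m]
        if len(Q)>5: print(n,lo,len(Q),Q.mean(0),Q[:,2].max(),cv2.minAreaRect(Q[:,:2].astype(np.float32)))
"
```

```text
t 13.37 tcp [ 0.4225 -0.2874  0.2287] yaw 11.63 tilt [ 0.007 -0.006 -1.   ] F [ 0.8 -1.3  0.1] grip 0.403 0.0 q6 0.67
units [  6.55 -13.64  -0.13] spin 13.09
top 0.131 39 [ 0.4185 -0.28    0.136 ] 0.14011192415559826 ((0.4185218811035156, -0.2794630229473114), (0.015747493132948875, 0.006919703911989927), 12.177298545837402)
top 0.074 185 [ 0.4187 -0.2806  0.0765] 0.07980020576891744 ((0.41841956973075867, -0.28265538811683655), (0.054133400321006775, 0.059416819363832474), 83.02262878417969)
wrist 0.131 631 [ 0.4219 -0.2867  0.1361] 0.13809049831899872 ((0.4213002622127533, -0.28691208362579346), (0.017014456912875175, 0.017211468890309334), 62.37546920776367)
wrist 0.074 661 [ 0.4258 -0.2859  0.0765] 0.07969227688772085 ((0.42344048619270325, -0.2864783704280853), (0.026764394715428352, 0.030009599402546883), 11.33105182647705)
```

The probe is home: its handle top is at 0.136 m as at the start, and its collar is at 0.0765 m. Next I turn the tool 90° so the fingers close along the unit's x.

Emit:
{"fn": "apply_moves", "kwargs": {
  "deltas": [
    {"linear": [0, 0, 0], "spin": -1, "hand": 0.3},
    {"linear": [0, 0, 0], "spin": -1, "hand": 0.3},
    {"linear": [0, 0, 0], "spin": -1, "hand": 0.3},
    {"linear": [0, 0, 0], "spin": -1, "hand": 0.3},
    {"linear": [0, 0, 0], "spin": -1, "hand": 0.3}
  ]
}}

```text
time_s: 13.88
eef_pos: [0.4197, -0.2851, 0.2204]
eef_rot: [0.919, 0.393, -0.001, -0.002]
contact_force: [0.3, -1.3, -0.5]
grip_width: 0.3
grasp_force: 0.0
```

Emit:
{"fn": "apply_moves", "kwargs": {
  "deltas": [
    {"linear": [0, 0, 0], "spin": -1, "hand": 0.3},
    {"linear": [0, 0, 0], "spin": -1, "hand": 0.3},
    {"linear": [0, 0, 0], "spin": -1, "hand": 0.3},
    {"linear": [0, 0, 0], "spin": -1, "hand": 0.3},
    {"linear": [0, 0, 0], "spin": -1, "hand": 0.3}
  ]
}}

```text
time_s: 14.3
eef_pos: [0.4197, -0.285, 0.2204]
eef_rot: [0.762, 0.648, -0.0, -0.002]
contact_force: [-0.2, 0.6, -0.2]
grip_width: 0.301
grasp_force: 0.0
```

Emit:
{"fn": "apply_moves", "kwargs": {
  "deltas": [
    {"linear": [0, 0, 0], "spin": -1, "hand": 0.3},
    {"linear": [0, 0, 0], "spin": -1, "hand": 0.3},
    {"linear": [0, 0, 0], "spin": -1, "hand": 0.3},
    {"linear": [0, 0, 0], "spin": -0.09, "hand": 0.3},
    {"linear": [0, 0, 0], "spin": 0, "hand": 0.3}
  ]
}}

```text
time_s: 14.72
eef_pos: [0.4199, -0.2853, 0.221]
eef_rot: [0.633, 0.774, 0.0, -0.001]
contact_force: [0.1, -0.5, -0.2]
grip_width: 0.3
grasp_force: 0.0
```

```bash
python3 -c "
from h import *
plan(unit(-.0615,0,.20),101.6)"
```

```text
t 14.72 tcp [ 0.4199 -0.2853  0.221 ] yaw 101.48 tilt [-0.002  0.002 -1.   ] F [ 0.1 -0.5 -0.2] grip 0.3 0.0 q6 -0.9
units [13.53  6.54  1.06] spin -0.02
```

Emit:
{"fn": "apply_moves", "kwargs": {
  "deltas": [
    {"linear": [0.9, 0.435, 0], "spin": 0, "hand": 0.3},
    {"linear": [0.9, 0.435, 0], "spin": 0, "hand": 0.3},
    {"linear": [0.9, 0.435, 0], "spin": 0, "hand": 0.3},
    {"linear": [0.9, 0.435, 0], "spin": 0, "hand": 0.3},
    {"linear": [0.9, 0.435, 0], "spin": 0, "hand": 0.3}
  ]
}}

```text
time_s: 15.13
eef_pos: [0.4447, -0.1878, 0.2217]
eef_rot: [0.633, 0.774, -0.0, -0.001]
contact_force: [-1.4, -0.9, 0.1]
grip_width: 0.295
grasp_force: 0.0
```

Emit:
{"fn": "apply_moves", "kwargs": {
  "deltas": [
    {"linear": [0.9, 0.435, 0], "spin": 0, "hand": 0.3},
    {"linear": [0.9, 0.435, 0], "spin": 0, "hand": 0.3},
    {"linear": [0.9, 0.435, 0], "spin": 0, "hand": 0.3},
    {"linear": [0.9, 0.435, 0], "spin": 0, "hand": 0.3},
    {"linear": [0.9, 0.435, 0], "spin": 0, "hand": 0.3}
  ]
}}

```text
time_s: 15.55
eef_pos: [0.4692, -0.0908, 0.2218]
eef_rot: [0.633, 0.774, -0.0, -0.0]
contact_force: [-0.2, -0.6, -0.3]
grip_width: 0.302
grasp_force: 0.0
```

Emit:
{"fn": "apply_moves", "kwargs": {
  "deltas": [
    {"linear": [0.9, 0.435, 0], "spin": 0, "hand": 0.3},
    {"linear": [0.9, 0.435, 0], "spin": 0, "hand": 0.3},
    {"linear": [0.9, 0.435, 0], "spin": 0, "hand": 0.3},
    {"linear": [0.9, 0.435, 0], "spin": 0, "hand": 0.3},
    {"linear": [0.9, 0.435, 0], "spin": 0, "hand": 0.3}
  ]
}}

```text
time_s: 15.97
eef_pos: [0.4937, 0.006, 0.2217]
eef_rot: [0.633, 0.774, -0.0, -0.0]
contact_force: [0.4, 0.5, -0.0]
grip_width: 0.302
grasp_force: 0.0
```

Emit:
{"fn": "apply_moves", "kwargs": {
  "deltas": [
    {"linear": [0, 0, 1], "spin": 0, "hand": 0.3},
    {"linear": [0, 0, 1], "spin": 0, "hand": 0.3},
    {"linear": [0, 0, 0], "spin": 0, "hand": 0.3},
    {"linear": [0, 0, 0], "spin": 0, "hand": 0.3}
  ]
}}

```text
time_s: 16.3
eef_pos: [0.4927, 0.0052, 0.1808]
eef_rot: [0.632, 0.775, -0.001, -0.002]
contact_force: [-0.4, 0.6, 0.2]
grip_width: 0.303
grasp_force: 0.0
```

```bash
python3 -c "
from h import *
np.set_printoptions(precision=4,suppress=True)
plan(unit(-.0615,0,.08),101.6)
for n in ('wrist','scene'):
  c=cap(n);P=cloud(c);d=P[...,:2]-C;ux=d@UX;uy=d@UY;z=P[...,2]
  m=(ux>-.075)&(ux<-.05)&(abs(uy)<.035)&(z>.088)&(z<.105)
  Q=P[m];print(n,m.sum(), np.percentile(ux[m],[2,50,98]),np.percentile(z[m],[50,95,99]))
  m=(ux>-.05)&(ux<.1)&(abs(uy)<.09)&(z>.086)&(z<.11)
  if m.sum()>50: print('flap',np.percentile(ux[m&(abs(uy)<.03)],[1,99]),np.percentile(uy[m],[1,99]))
  for k in(-.02,-.03,-.036,-.042,-.046,.042,.046): 
    mm=(ux>-.06)&(ux<-.04)&(abs(uy-k)<.002)&(z>.085)&(z<.11);print(k,mm.sum(),end=' ')
  print()
"
```

```text
t 16.3 tcp [0.4927 0.0052 0.1808] yaw 101.54 tilt [-0.004  0.    -1.   ] F [-0.4  0.6  0.2] grip 0.303 0.0 q6 -0.3
units [0.02 0.1  5.04] spin -0.01
wrist 2126 [-0.0652 -0.0596 -0.0538] [0.0978 0.0993 0.0997]
flap [-0.0267  0.0972] [-0.0859  0.0888]
-0.02 61 -0.03 52 -0.036 59 -0.042 161 -0.046 68 0.042 266 0.046 85 
scene 188 [-0.0639 -0.0567 -0.0526] [0.0955 0.0998 0.1008]
flap [-0.0262  0.0994] [-0.0882  0.0882]
-0.02 9 -0.03 8 -0.036 9 -0.042 17 -0.046 9 0.042 17 0.046 6
```

The wrist depth puts the bar at unit x −0.0595 with its top at 0.098 m, and the flap edge at −0.027. I descend around it and grip.

Emit:
{"fn": "apply_moves", "kwargs": {
  "deltas": [
    {"linear": [0, 0.1, 1], "spin": 0, "hand": 0.3},
    {"linear": [0, 0, 1], "spin": 0, "hand": 0.3},
    {"linear": [0, 0, 0.8], "spin": 0, "hand": 0.3},
    {"linear": [0, 0, 0], "spin": 0, "hand": 0.3},
    {"linear": [0, 0, 0], "spin": 0, "hand": 0.3}
  ]
}}

```text
time_s: 16.82
eef_pos: [0.496, 0.0052, 0.127]
eef_rot: [0.632, 0.775, -0.0, -0.0]
contact_force: [0.8, 0.5, 0.4]
grip_width: 0.294
grasp_force: 0.0
```

```bash
python3 -c "
from h import *
plan(unit(-.061,0,.08),101.6)"
```

```text
t 16.82 tcp [0.496  0.0052 0.127 ] yaw 101.57 tilt [-0.  0. -1.] F [0.8 0.5 0.4] grip 0.294 0.0 q6 -0.3
units [ 0.06 -0.05  2.35] spin -0.0
```

Emit:
{"fn": "apply_moves", "kwargs": {
  "deltas": [
    {"linear": [0, -0.04, 0.6], "spin": 0, "hand": 0.3},
    {"linear": [0, 0, 0.6], "spin": 0, "hand": 0.3},
    {"linear": [0, 0, 0.6], "spin": 0, "hand": 0.3},
    {"linear": [0, 0, 0.5], "spin": 0, "hand": 0.3},
    {"linear": [0, 0, 0], "spin": 0, "hand": 0.3}
  ]
}}

```text
time_s: 17.23
eef_pos: [0.493, 0.0054, 0.0773]
eef_rot: [0.632, 0.775, -0.001, -0.002]
contact_force: [-0.6, 0.1, 0.2]
grip_width: 0.302
grasp_force: 0.0
```

Emit:
{"fn": "apply_moves", "kwargs": {
  "deltas": [
    {"linear": [0, 0, 0], "spin": 0, "hand": 0.2},
    {"linear": [0, 0, 0], "spin": 0, "hand": 0},
    {"linear": [0, 0, 0], "spin": 0, "hand": 0},
    {"linear": [0, 0, 0], "spin": 0, "hand": 0}
  ]
}}

```text
time_s: 17.57
eef_pos: [0.4965, 0.0057, 0.0814]
eef_rot: [0.632, 0.775, 0.001, 0.001]
contact_force: [4.9, 2.5, -1.5]
grip_width: 0.113
grasp_force: 58.4
```

```bash
python3 -c "
from h import *
plan(unit(-.060,0,.08),101.6)
s=get_state();e=s['eef_pos'];d=e[:2]-C;print('unit xy',d@UX,d@UY)
L=.158;r=None
h=.098;th=np.linspace(0,1.8,16)
x=h-L*np.cos(th);z=L*np.sin(th)
print('dy',(-0+np.diff(x)/.02).round(2));print('dz',(-np.diff(z)/.02).round(2))"
```

```text
t 17.57 tcp [0.4965 0.0057 0.0814] yaw 101.61 tilt [ 0.004  0.001 -1.   ] F [ 4.9  2.5 -1.5] grip 0.113 58.4 q6 -0.3
units [ 0.04 -0.03  0.07] spin 0.0
unit xy -0.05936113920482423 -0.0007911232368378948
dy [0.06 0.17 0.28 0.39 0.49 0.58 0.67 0.74 0.81 0.86 0.9  0.93 0.95 0.95
 0.93]
dz [-0.95 -0.93 -0.91 -0.87 -0.81 -0.75 -0.67 -0.59 -0.5  -0.4  -0.29 -0.18
 -0.07  0.05  0.16]
```

The bar is gripped. I swing it along the 158 mm arc.

Emit:
{"fn": "apply_moves", "kwargs": {
  "deltas": [
    {"linear": [0, 0.02, -0.59], "spin": 0, "hand": 0},
    {"linear": [0, 0.07, -0.59], "spin": 0, "hand": 0},
    {"linear": [0, 0.11, -0.58], "spin": 0, "hand": 0},
    {"linear": [0, 0.15, -0.57], "spin": 0, "hand": 0},
    {"linear": [0, 0.2, -0.56], "spin": 0, "hand": 0}
  ]
}}

```text
time_s: 17.98
eef_pos: [0.5075, 0.008, 0.1392]
eef_rot: [0.632, 0.775, 0.002, 0.002]
contact_force: [10.9, 2.5, -8.9]
grip_width: 0.114
grasp_force: 58.2
```

```bash
cat >> h.py <<'E'
def fl():
    s=get_state();e=s['eef_pos'];d=e[:2]-C
    print('unit x',(d@UX).round(4),'z',e[2].round(4),'th',np.arctan2(e[2]+.0106-.092,.098-d@UX).round(3),'r',np.hypot(e[2]+.0106-.092,.098-d@UX).round(4),'F',s['contact_force'].round(1),'M',s['moment'].round(2),s['grip_width'],s['grasp_force'])
E
python3 -c "
from h import *
fl()"
```

```text
unit x -0.0482 z 0.1392 th 0.377 r 0.1572 F [10.9  2.5 -8.9] M [ 0.38 -1.22  0.02] 0.11392166331387843 58.22945952415466
```

Emit:
{"fn": "apply_moves", "kwargs": {
  "deltas": [
    {"linear": [0, 0.28, -0.54], "spin": 0, "hand": 0},
    {"linear": [0, 0.28, -0.52], "spin": 0, "hand": 0},
    {"linear": [0, 0.32, -0.5], "spin": 0, "hand": 0},
    {"linear": [0, 0.35, -0.48], "spin": 0, "hand": 0},
    {"linear": [0, 0.39, -0.45], "spin": 0, "hand": 0}
  ]
}}

```text
time_s: 18.4
eef_pos: [0.5365, 0.014, 0.1884]
eef_rot: [0.632, 0.775, -0.002, -0.002]
contact_force: [-5.1, 0.4, 0.2]
grip_width: 0.113
grasp_force: 58.5
```

```bash
python3 -c "
from h import *
fl()"
```

```text
unit x -0.0185 z 0.1884 th 0.743 r 0.1582 F [-5.1  0.4  0.2] M [0.01 1.05 0.05] 0.11292124822585595 58.45875263214111
```

Emit:
{"fn": "apply_moves", "kwargs": {
  "deltas": [
    {"linear": [0, 0.42, -0.42], "spin": 0, "hand": 0},
    {"linear": [0, 0.45, -0.39], "spin": 0, "hand": 0},
    {"linear": [0, 0.48, -0.35], "spin": 0, "hand": 0},
    {"linear": [0, 0.5, -0.31], "spin": 0, "hand": 0},
    {"linear": [0, 0.52, -0.28], "spin": 0, "hand": 0}
  ]
}}

```text
time_s: 18.82
eef_pos: [0.5836, 0.0236, 0.2265]
eef_rot: [0.632, 0.775, -0.001, -0.001]
contact_force: [-9.6, 0.4, 10.0]
grip_width: 0.108
grasp_force: 58.7
```

```bash
python3 -c "
from h import *
fl()"
```

```text
unit x 0.0296 z 0.2265 th 1.13 r 0.1604 F [-9.6  0.4 10. ] M [ 0.16  1.67 -0.02] 0.10834029518514646 58.67244601249695
```

Emit:
{"fn": "apply_moves", "kwargs": {
  "deltas": [
    {"linear": [0, 0.54, -0.28], "spin": 0, "hand": 0},
    {"linear": [0, 0.56, -0.24], "spin": 0, "hand": 0},
    {"linear": [0, 0.57, -0.15], "spin": 0, "hand": 0},
    {"linear": [0, 0.58, -0.11], "spin": 0, "hand": 0},
    {"linear": [0, 0.59, -0.06], "spin": 0, "hand": 0}
  ]
}}

```text
time_s: 19.23
eef_pos: [0.6408, 0.0353, 0.2434]
eef_rot: [0.632, 0.775, 0.0, 0.001]
contact_force: [-3.3, 1.9, 6.9]
grip_width: 0.114
grasp_force: 60.9
```

```bash
python3 -c "
from h import *
fl()"
```

```text
unit x 0.0879 z 0.2434 th 1.509 r 0.1623 F [-3.3  1.9  6.9] M [0.13 0.84 0.07] 0.11361580453290665 60.872286558151245
```

Emit:
{"fn": "apply_moves", "kwargs": {
  "deltas": [
    {"linear": [0, 0.59, -0.05], "spin": 0, "hand": 0},
    {"linear": [0, 0.59, 0], "spin": 0, "hand": 0},
    {"linear": [0, 0.59, 0.05], "spin": 0, "hand": 0},
    {"linear": [0, 0.4, 0.08], "spin": 0, "hand": 0},
    {"linear": [0, 0, 0], "spin": 0, "hand": 0}
  ]
}}

```text
time_s: 19.65
eef_pos: [0.6849, 0.0438, 0.2409]
eef_rot: [0.632, 0.775, 0.001, 0.002]
contact_force: [2.5, 0.3, 3.8]
grip_width: 0.107
grasp_force: 60.1
```

```bash
python3 -c "
from h import *
fl()
for n in('scene','top'):
  c=cap(n);P=cloud(c);d=P[...,:2]-C;ux=d@UX;uy=d@UY;z=P[...,2]
  m=(abs(uy-.075)<.012)&(ux>.05)&(ux<.18)&(z>.11)&(z<.24)
  Q=np.c_[ux[m],z[m]]
  if len(Q)>20: p=np.polyfit(Q[:,1],Q[:,0],1);print(n,len(Q),'th',np.pi/2+np.arctan(p[0]),Q.min(0),Q.max(0))
"
```

```text
unit x 0.1329 z 0.2409 th 1.786 r 0.1632 F [2.5 0.3 3.8] M [-0.1  -0.38  0.16] 0.10738958471442407 60.05928575992584
scene 269 th 1.7816457623402095 [0.10319044 0.11104874] [0.1280732  0.21750983]
```

The scene depth measures the flap at about 1.78 rad. I release and lift off.

Emit:
{"fn": "apply_moves", "kwargs": {
  "deltas": [
    {"linear": [0, 0, 0], "spin": 0, "hand": 0.3},
    {"linear": [0, 0, 0], "spin": 0, "hand": 0.3},
    {"linear": [0, 0, 0], "spin": 0, "hand": 0.3},
    {"linear": [0, 0, -0.5], "spin": 0, "hand": 0.3},
    {"linear": [0, 0, -1], "spin": 0, "hand": 0.3}
  ]
}}

```text
time_s: 20.17
eef_pos: [0.6801, 0.0436, 0.2645]
eef_rot: [0.632, 0.775, -0.002, -0.003]
contact_force: [-0.1, 0.5, -0.2]
grip_width: 0.297
grasp_force: 0.0
```

Emit:
{"fn": "apply_moves", "kwargs": {
  "deltas": [
    {"linear": [0, -0.5, -1], "spin": 0, "hand": 0.3},
    {"linear": [0, -1, 0], "spin": 0, "hand": 0.6},
    {"linear": [0, -1, 0], "spin": 0, "hand": 0.6},
    {"linear": [0, -1, 0], "spin": 0, "hand": 0.6},
    {"linear": [0, -1, 0], "spin": 0, "hand": 0.6}
  ]
}}

```text
time_s: 20.58
eef_pos: [0.5929, 0.0254, 0.2887]
eef_rot: [0.632, 0.775, -0.0, -0.0]
contact_force: [0.4, 0.3, 0.6]
grip_width: 0.597
grasp_force: 0.0
```

Emit:
{"fn": "apply_moves", "kwargs": {
  "deltas": [
    {"linear": [0, -1, 0], "spin": 0, "hand": 0.6},
    {"linear": [0, -1, 0], "spin": 0, "hand": 0.6},
    {"linear": [0, -1, 0], "spin": 0, "hand": 0.6},
    {"linear": [0, 0, 0], "spin": 0, "hand": 0.6}
  ]
}}

```text
time_s: 20.92
eef_pos: [0.5328, 0.0131, 0.2888]
eef_rot: [0.632, 0.775, -0.0, -0.0]
contact_force: [0.7, 0.2, -0.2]
grip_width: 0.603
grasp_force: 0.0
```

```bash
python3 -c "
from h import *
np.set_printoptions(precision=4,suppress=True)
fl()
for n in('scene','top','wrist'):
  c=cap(n);P=cloud(c);d=P[...,:2]-C;ux=d@UX;uy=d@UY;z=P[...,2]
  m=(abs(uy)<.092)&(ux>.09)&(ux<.18)&(z>.12)&(z<.26);Q=np.c_[ux[m],z[m]]
  if len(Q)>20: p=np.polyfit(Q[:,1],Q[:,0],1);print(n,len(Q),'th',np.pi/2+np.arctan(p[0]))
  m=(ux>-.02)&(ux<.09)&(abs(uy)<.06)&(z>.066)&(z<.087)
  if m.sum()>10:
    r=cv2.minAreaRect(np.c_[ux[m],uy[m]].astype(np.float32));print(n,'card',m.sum(),r,np.median(z[m]),np.median(P[m],0))
plan(unit(.035,0,.22),11.6)
"
```

```text
unit x -0.0223 z 0.2888 th 1.045 r 0.2398 F [ 0.7  0.2 -0.2] M [ 0.02 -0.    0.03] 0.602979537582797 0.0
scene 2406 th 1.7778510390830464
scene card 260 ((0.008043963462114334, -0.00018582865595817566), (0.05594149976968765, 0.11826809495687485), 0.06420353055000305) 0.07652175078714568 [0.5378 0.0192 0.0765]
wrist 34607 th 1.77219087518537
wrist card 919 ((0.035472068935632706, -0.0006787730380892754), (0.010925805196166039, 0.05998416617512703), 89.86370849609375) 0.07820782242790864 [0.589  0.0255 0.0782]
t 21.07 tcp [0.5355 0.0135 0.2888] yaw 101.6 tilt [ 0.001 -0.    -1.   ] F [ 0.7  1.  -0.3] grip 0.601 0.0 q6 -0.28
units [0.05 2.73 3.44] spin 13.09
```

The flap stays at 1.775 rad. The card top measures 60 × 11 mm at unit (0.0355, −0.0007), z 0.078. I spin back and approach it.

Emit:
{"fn": "apply_moves", "kwargs": {
  "deltas": [
    {"linear": [0, 0, 0], "spin": 1, "hand": 0.5},
    {"linear": [0, 0, 0], "spin": 1, "hand": 0.5},
    {"linear": [0, 0, 0], "spin": 1, "hand": 0.5},
    {"linear": [0, 0, 0], "spin": 1, "hand": 0.5},
    {"linear": [0, 0, 0], "spin": 1, "hand": 0.5}
  ]
}}

```text
time_s: 21.48
eef_pos: [0.5361, 0.0137, 0.2881]
eef_rot: [0.834, 0.551, -0.0, -0.0]
contact_force: [-0.5, -0.2, 0.2]
grip_width: 0.502
grasp_force: 0.0
```

Emit:
{"fn": "apply_moves", "kwargs": {
  "deltas": [
    {"linear": [0, 0, 0], "spin": 1, "hand": 0.5},
    {"linear": [0, 0, 0], "spin": 1, "hand": 0.5},
    {"linear": [0, 0, 0], "spin": 1, "hand": 0.5},
    {"linear": [0, 0, 0], "spin": 1, "hand": 0.5},
    {"linear": [0, 0, 0], "spin": 1, "hand": 0.5}
  ]
}}

```text
time_s: 21.9
eef_pos: [0.5361, 0.0137, 0.2881]
eef_rot: [0.96, 0.28, -0.0, -0.0]
contact_force: [-0.3, -0.2, -1.2]
grip_width: 0.5
grasp_force: 0.0
```

Emit:
{"fn": "apply_moves", "kwargs": {
  "deltas": [
    {"linear": [0, 0, 0], "spin": 1, "hand": 0.5},
    {"linear": [0, 0, 0], "spin": 1, "hand": 0.5},
    {"linear": [0, 0, 0], "spin": 1, "hand": 0.5},
    {"linear": [0, 0, 0], "spin": 0.09, "hand": 0.5},
    {"linear": [0, 0, 0], "spin": 0, "hand": 0.5}
  ]
}}

```text
time_s: 22.32
eef_pos: [0.5359, 0.0136, 0.2881]
eef_rot: [0.995, 0.103, -0.0, -0.0]
contact_force: [0.3, 0.1, -0.6]
grip_width: 0.5
grasp_force: 0.0
```

Emit:
{"fn": "apply_moves", "kwargs": {
  "deltas": [
    {"linear": [0.9, 0, 0.5], "spin": 0, "hand": 0.5},
    {"linear": [0.9, 0, 1], "spin": 0, "hand": 0.5},
    {"linear": [0.9, 0, 1], "spin": 0, "hand": 0.5},
    {"linear": [0.1, 0, 1], "spin": 0, "hand": 0.5},
    {"linear": [0, 0, 0], "spin": 0, "hand": 0.5}
  ]
}}

```text
time_s: 22.73
eef_pos: [0.5885, 0.0251, 0.2127]
eef_rot: [0.995, 0.103, -0.004, -0.001]
contact_force: [-0.8, 0.8, -0.9]
grip_width: 0.499
grasp_force: 0.0
```

Emit:
{"fn": "apply_moves", "kwargs": {
  "deltas": [
    {"linear": [0, 0, 1], "spin": 0, "hand": 0.5},
    {"linear": [0, 0, 1], "spin": 0, "hand": 0.5},
    {"linear": [0, 0, 0], "spin": 0, "hand": 0.5},
    {"linear": [0, 0, 0], "spin": 0, "hand": 0.5}
  ]
}}

```text
time_s: 23.07
eef_pos: [0.5895, 0.0248, 0.178]
eef_rot: [0.995, 0.102, -0.001, -0.0]
contact_force: [0.2, -0.5, 0.9]
grip_width: 0.502
grasp_force: 0.0
```

```bash
python3 -c "
from h import *
np.set_printoptions(precision=4,suppress=True)
plan(unit(.0355,-.0007,.047),11.6)
c=cap('wrist');P=cloud(c);d=P[...,:2]-C;ux=d@UX;uy=d@UY;z=P[...,2]
m=(ux>-.02)&(ux<.09)&(abs(uy)<.06)&(z>.066)&(z<.087)
if m.sum()>10: print('card',m.sum(),cv2.minAreaRect(np.c_[ux[m],uy[m]].astype(np.float32)),np.median(z[m]))
"
```

```text
t 23.07 tcp [0.5895 0.0248 0.178 ] yaw 11.68 tilt [-0.002  0.    -1.   ] F [ 0.2 -0.5  0.9] grip 0.502 0.0 q6 1.32
units [ 0.01 -0.    6.55] spin 0.01
card 3338 ((0.022697342559695244, 0.00011077895760536194), (0.085330531001091, 0.1197875440120697), 0.04624123126268387) 0.07815476055758404
```

Emit:
{"fn": "apply_moves", "kwargs": {
  "deltas": [
    {"linear": [0, 0, 1], "spin": 0, "hand": 0.5},
    {"linear": [0, 0, 1], "spin": 0, "hand": 0.5},
    {"linear": [0, 0, 1], "spin": 0, "hand": 0.5},
    {"linear": [0, 0, 1], "spin": 0, "hand": 0.5},
    {"linear": [0, 0, 0], "spin": 0, "hand": 0.5}
  ]
}}

```text
time_s: 23.53
eef_pos: [0.5884, 0.0248, 0.096]
eef_rot: [0.995, 0.101, -0.002, -0.0]
contact_force: [-1.1, 0.1, -0.8]
grip_width: 0.499
grasp_force: 0.0
```

```bash
python3 -c "
from h import *
plan(unit(.0355,-.0007,.048),11.6)"
```

```text
t 23.53 tcp [0.5884 0.0248 0.096 ] yaw 11.65 tilt [-0.005  0.    -1.   ] F [-1.1  0.1 -0.8] grip 0.499 0.0 q6 1.32
units [0.06 0.01 2.4 ] spin 0.01
```

Emit:
{"fn": "apply_moves", "kwargs": {
  "deltas": [
    {"linear": [0, 0, 0.8], "spin": 0, "hand": 0.5},
    {"linear": [0, 0, 0.8], "spin": 0, "hand": 0.5},
    {"linear": [0, 0, 0.8], "spin": 0, "hand": 0.5},
    {"linear": [0, 0, 0], "spin": 0, "hand": 0.5},
    {"linear": [0, 0, 0], "spin": 0, "hand": 0.3}
  ]
}}

```text
time_s: 23.95
eef_pos: [0.5908, 0.0247, 0.0517]
eef_rot: [0.995, 0.101, 0.0, 0.0]
contact_force: [0.4, -0.5, 0.1]
grip_width: 0.374
grasp_force: 0.0
```

Emit:
{"fn": "apply_moves", "kwargs": {
  "deltas": [
    {"linear": [0, 0, 0], "spin": 0, "hand": 0.1},
    {"linear": [0, 0, 0], "spin": 0, "hand": 0},
    {"linear": [0, 0, 0], "spin": 0, "hand": 0},
    {"linear": [0, 0, 0], "spin": 0, "hand": 0},
    {"linear": [0, 0, 0], "spin": 0, "hand": 0}
  ]
}}

```text
time_s: 24.37
eef_pos: [0.5918, 0.0249, 0.0527]
eef_rot: [0.995, 0.101, 0.002, 0.0]
contact_force: [-0.8, 0.9, 6.3]
grip_width: 0.105
grasp_force: 59.3
```

```bash
python3 -c "
from h import *
plan(unit(.0355,-.0007,.048),11.6)"
```

```text
t 24.37 tcp [0.5918 0.0249 0.0527] yaw 11.62 tilt [ 0.004  0.    -1.   ] F [-0.8  0.9  6.3] grip 0.105 59.3 q6 1.32
units [-0.12 -0.02  0.24] spin 0.0
```

The card is gripped. I pull it straight up.

Emit:
{"fn": "apply_moves", "kwargs": {
  "deltas": [
    {"linear": [0, 0, -0.3], "spin": 0, "hand": 0},
    {"linear": [0, 0, -0.6], "spin": 0, "hand": 0},
    {"linear": [0, 0, -0.8], "spin": 0, "hand": 0},
    {"linear": [0, 0, -0.8], "spin": 0, "hand": 0},
    {"linear": [0, 0, -0.8], "spin": 0, "hand": 0}
  ]
}}

```text
time_s: 24.78
eef_pos: [0.5898, 0.0247, 0.1175]
eef_rot: [0.995, 0.101, -0.0, 0.0]
contact_force: [-0.0, -0.1, -1.6]
grip_width: 0.104
grasp_force: 58.7
```

Emit:
{"fn": "apply_moves", "kwargs": {
  "deltas": [
    {"linear": [0, 0, -1], "spin": 0, "hand": 0},
    {"linear": [0, 0, -1], "spin": 0, "hand": 0},
    {"linear": [0, 0, -1], "spin": 0, "hand": 0},
    {"linear": [0, 0, -1], "spin": 0, "hand": 0},
    {"linear": [0, 0, 0], "spin": 0, "hand": 0}
  ]
}}

```text
time_s: 25.2
eef_pos: [0.5925, 0.0246, 0.2023]
eef_rot: [0.995, 0.101, 0.004, 0.001]
contact_force: [0.2, -0.0, -0.0]
grip_width: 0.102
grasp_force: 58.8
```

```bash
python3 -c "
from h import *
np.set_printoptions(precision=4,suppress=True)
plan([.4277,.2878,.151],11.6)
c=cap('scene');P=cloud(c);d=P[...,:2]-C;ux=d@UX;uy=d@UY;z=P[...,2]
m=(ux>-.0)&(ux<.075)&(abs(uy)<.01)&(z>.13)&(z<.3)
print(m.sum(),np.percentile(z[m],[1,5,50]),np.percentile(ux[m],[2,98]))
"
```

```text
t 25.2 tcp [0.5925 0.0246 0.2023] yaw 11.63 tilt [ 0.009 -0.001 -1.   ] F [ 0.2 -0.  -0. ] grip 0.102 58.8 q6 1.32
units [ -5.44 -14.56   2.49] spin 0.0
507 [0.1624 0.1685 0.2268] [0.0142 0.0671]
```

Emit:
{"fn": "apply_moves", "kwargs": {
  "deltas": [
    {"linear": [-0.2, -0.5, 0], "spin": 0, "hand": 0},
    {"linear": [-0.36, -0.9, 0], "spin": 0, "hand": 0},
    {"linear": [-0.36, -0.97, 0], "spin": 0, "hand": 0},
    {"linear": [-0.36, -0.97, 0], "spin": 0, "hand": 0},
    {"linear": [-0.36, -0.97, 0], "spin": 0, "hand": 0}
  ]
}}

```text
time_s: 25.67
eef_pos: [0.5382, 0.1036, 0.1935]
eef_rot: [0.995, 0.101, -0.002, -0.0]
contact_force: [0.0, -0.1, -0.7]
grip_width: 0.103
grasp_force: 58.8
```

Emit:
{"fn": "apply_moves", "kwargs": {
  "deltas": [
    {"linear": [-0.36, -0.97, 0], "spin": 0, "hand": 0},
    {"linear": [-0.36, -0.97, 0], "spin": 0, "hand": 0},
    {"linear": [-0.36, -0.97, 0], "spin": 0, "hand": 0},
    {"linear": [-0.36, -0.97, 0], "spin": 0, "hand": 0},
    {"linear": [-0.36, -0.97, 0], "spin": 0, "hand": 0}
  ]
}}

```text
time_s: 26.08
eef_pos: [0.4833, 0.1912, 0.1936]
eef_rot: [0.995, 0.101, -0.002, 0.0]
contact_force: [-0.1, 0.2, -0.0]
grip_width: 0.101
grasp_force: 58.8
```

Emit:
{"fn": "apply_moves", "kwargs": {
  "deltas": [
    {"linear": [-0.36, -0.97, 0], "spin": 0, "hand": 0},
    {"linear": [-0.36, -0.97, 0], "spin": 0, "hand": 0},
    {"linear": [-0.36, -0.97, 0], "spin": 0, "hand": 0},
    {"linear": [-0.36, -0.97, 0], "spin": 0, "hand": 0},
    {"linear": [-0.36, -0.97, 0], "spin": 0, "hand": 0}
  ]
}}

```text
time_s: 26.5
eef_pos: [0.4285, 0.2786, 0.1937]
eef_rot: [0.995, 0.101, -0.002, 0.001]
contact_force: [0.2, -0.4, -1.2]
grip_width: 0.1
grasp_force: 58.8
```

Emit:
{"fn": "apply_moves", "kwargs": {
  "deltas": [
    {"linear": [-0.2, -0.5, 0.4], "spin": 0, "hand": 0},
    {"linear": [0, 0, 0.5], "spin": 0, "hand": 0},
    {"linear": [0, 0, 0.5], "spin": 0, "hand": 0},
    {"linear": [0, 0, 0.5], "spin": 0, "hand": 0},
    {"linear": [0, 0, 0.3], "spin": 0, "hand": 0}
  ]
}}

```text
time_s: 26.92
eef_pos: [0.4243, 0.2858, 0.1493]
eef_rot: [0.995, 0.101, -0.002, 0.001]
contact_force: [0.2, -0.1, -0.8]
grip_width: 0.103
grasp_force: 58.8
```

Emit:
{"fn": "apply_moves", "kwargs": {
  "deltas": [
    {"linear": [0, 0, 0], "spin": 0, "hand": 0},
    {"linear": [0, 0, 0], "spin": 0, "hand": 0},
    {"linear": [0, 0, 0], "spin": 0, "hand": 0},
    {"linear": [0, 0, 0], "spin": 0, "hand": 0},
    {"linear": [0, 0, 0], "spin": 0, "hand": 0}
  ]
}}

```text
time_s: 27.33
eef_pos: [0.4257, 0.2872, 0.1531]
eef_rot: [0.995, 0.101, 0.001, -0.0]
contact_force: [0.4, -0.9, -0.3]
grip_width: 0.101
grasp_force: 58.8
```

```bash
python3 -c "
from h import *
np.set_printoptions(precision=4,suppress=True)
plan([.4277,.2878,.151],11.6)
c=cap('scene');P=cloud(c);x,y,z=P[...,0],P[...,1],P[...,2];d=P[...,:2]-get_state()['eef_pos'][:2];ux=d@UX;uy=d@UY
m=(abs(ux)<.05)&(abs(uy)<.012)&(z>.03)&(z<.25);print('card',m.sum(),np.percentile(z[m],[1,5,50]),np.percentile(ux[m],[2,98]))
d=P[...,:2]-C;ux=d@UX;uy=d@UY
m=(abs(uy)<.092)&(ux>.09)&(ux<.18)&(z>.12)&(z<.26);print('flap',np.pi/2+np.arctan(np.polyfit(z[m],ux[m],1)[0]))
for nm,a,b,lo,hi in(('reel',[.55,-.3],[.68,-.15],.02,.1),('jar',[.52,.2],[.7,.36],.02,.1),('handle',[.39,-.32],[.45,-.25],.131,.15)):
    m=(x>a[0])&(x<b[0])&(y>a[1])&(y<b[1])&(z>lo)&(z<hi);print(nm,P[m].mean(0),P[m][:,2].max())
c=cap('wrist');P=cloud(c);g=cv2.cvtColor(c['frame'],cv2.COLOR_RGB2GRAY)
"
```

```text
t 27.33 tcp [0.4257 0.2872 0.1531] yaw 11.6 tilt [ 0.001  0.001 -1.   ] F [ 0.4 -0.9 -0.3] grip 0.101 58.8 q6 1.86
units [ 0.1  -0.01  0.1 ] spin -0.0
card 605 [0.1095 0.1141 0.176 ] [-0.0215  0.029 ]
flap 1.7779356448371901
reel [ 0.6279 -0.2478  0.0282] 0.035278888946902676
jar [0.6456 0.2721 0.0533] 0.07009811340834116
handle [ 0.422  -0.2851  0.1343] 0.1383319012132933
```

The last readings agree: the card's lower edge is about 10 cm above the mat, the flap is at 1.78 rad, the probe is home, and the bystanders have not moved. I hand the job in.

```bash
python3 -c "
from h import *
s=get_state();print(s['dq'].round(4));print(job.close_job())"
```

```text
[ 0.0008  0.0019  0.0029 -0.0005  0.0004 -0.0013]
the job is handed in; nothing more can be done
None
```

The job is handed in, though no verdict came back: I pressed both test points and put the probe home, opened the flap to about 1.78 rad, and am holding the fuse card upright over the middle of the mat, its lower edge about 10 cm above it; the reel and jar are where they were.

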